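# Park the boards under the dust cover and set the status tag

## Robot

A 6-joint arm with a two-finger parallel gripper is mounted at the origin on the work surface. World frame = base frame: x ahead of the robot, y to its left, z up, the work surface at z = 0. Lengths are in m, angles in rad, forces in N, time in s.
With the tool pointing down it reaches from about 0.35 to 0.775 m from the base axis. Payload 5.5 kg.
Tool frame: the origin (TCP) lies between the finger pads; the fingertips stand 8 mm ahead of it and the grasp point (between the pads) lies 11 mm behind it; z points along the fingers, y is the line along which they close (so a half turn about z gives the same grasp; the last joint's range is limited). The gripper opens to 85 mm and grips with 20 to 120 N. Pads are 22 mm wide; open, the fingers measure 114 mm over their backs; the gripper's body (76 mm by 85 mm) begins 54 mm behind the grasp point. The pads swing forward as they close: fully open they stand 13 mm farther back than shut.
Start: joints at [-1.454, 0.313, 0.046, 1.304, 0, 1.431], TCP at [0.146, -0.556, 0.239] pointing down, gripper open.
Joint ranges: [-2.76, 2.76], [-0.86, 1.69], [-1.03, 1.26], [-2.2, 2.34], [-1.47, 1.5], [-3.14, 3.14]. Speed limits (rad/s): [2.57, 2.57, 3.14, 3.14, 3.14, 3.14].

## Interface

Orientations are given as a unit quaternion [w, x, y, z].
In Python, from workcell import env gives the robot as it stands.
- The arm moves only by the tool move_arm, never from a script. Its argument "moves" is one flat list of numbers, 5 for each row, row after row: the shift along the world's x, y, z in m, then the turn about the world's z in rad, then the finger opening in m, from 0 to 0.0854. A call has 1 to 12 rows; each row is the pose to reach, as a shift and turn from the pose commanded when the call began; what a row does not reach only later rows make up. A row lasts 1/12 s, in which the tool goes at most 41.7 mm and 7.16 degrees, less where a joint would pass 70% of its speed; a pose out of reach is approached as far as the arm can. A call with a gripper value outside its range is refused whole. The fingers move at their own pace and stop on an object; "newtons" is the grip in N (left out, the last holds). Time passes only in rows, so rows that repeat a pose let the fingers close. It gives the time, the measured TCP pose, the force, the opening and the grip force at its end, in the units of the state.
- env.get_state(): the state, without advancing time (a new reading comes with each control period).
- env.read_camera(name): name is "scene" or "top"; returns a dict with "pixels" (384x512x3 uint8, red, green, blue), "camera_matrix" (3x3 intrinsics, pixels), "rvec" (rotation vector, rad) and "tvec" (3), from world to camera coordinates, as OpenCV has them. Camera axes: x right, y down, z forward; pixel columns grow to the right and rows downward; lengths in m; the calibration is good to about 2 mm. A picture is of the moment at which its call begins. There is no depth.
- env.hand_in(): hands the job in; it is judged then, once.
The state is a dict: "clock": time; "joint_pos": joint angles; "qvel": joint speeds; "tau": joint torques, N m; "tcp_pos": TCP position; "orientation": TCP orientation; "wrist_force": force on the tool from outside, world axes, zero at the start; "ft_torque": the same for the moment, N m; "finger_gap": finger opening in m; "grip_force": force on a finger pad.
Only numpy, scipy, OpenCV 4.12 (cv2) and the standard library are available. Lean on these libraries where they do the work, as an engineer would, in place of code of your own. Each camera call takes 0.05 s, during which the arm holds its last target. There are 200 camera calls.

## Task

Slide every circuit-board carrier on the bench, board end first, fully home under the clear dust cover, in the lane marked with its own colour, so that only the end with the grip fin stays outside; if one stands in another's way, move it aside first. When they are all in, hook the green tag over the status rail at the black band, then slide it along the rail to the green band and leave it hanging there, centred on the band. Do not tip a carrier over, and leave the jar, the mouse and the tin where they are.

Things in the scene. Friction and masses are not known exactly. Their poses are not given: they have to be found in the camera images.
- carrier_red: Red board carrier, loose: plate 150x75x6 mm (x, y, z), 0.2 kg, origin at centre of underside. Green board towards +x, parts up to 25 mm above the bench. Upright grip fin near the -x end: 30 mm along x, 12 mm thick in y, top 56 mm up, centred at x=-55 mm, y=0. Balance point x=-28 mm: lifted by the fin, the +x end may droop. Starts flat, fin towards the robot. May be absent (None).
- lane_red: Red tile, 40x70x3 mm, fixed on the cover's roof over that colour's lane (lane order varies). Origin: centre of underside, 50 mm above the bench, on the lane's centre line, 29 mm inwards of its mouth; x axis along the lane, inwards. A carrier touching the back wall has its origin 6 mm further in than this one, its fin wholly outside, 5 mm clear of the mouth.
- carrier_yellow: Yellow board carrier, loose: plate 150x75x6 mm (x, y, z), 0.2 kg, origin at centre of underside. Green board towards +x, parts up to 25 mm above the bench. Upright grip fin near the -x end: 30 mm along x, 12 mm thick in y, top 56 mm up, centred at x=-55 mm, y=0. Balance point x=-28 mm: lifted by the fin, the +x end may droop. Starts flat, fin towards the robot. May be absent (None).
- lane_yellow: Yellow tile, 40x70x3 mm, fixed on the cover's roof over that colour's lane (lane order varies). Origin: centre of underside, 50 mm above the bench, on the lane's centre line, 29 mm inwards of its mouth; x axis along the lane, inwards. A carrier touching the back wall has its origin 6 mm further in than this one, its fin wholly outside, 5 mm clear of the mouth.
- carrier_blue: Blue board carrier, loose: plate 150x75x6 mm (x, y, z), 0.2 kg, origin at centre of underside. Green board towards +x, parts up to 25 mm above the bench. Upright grip fin near the -x end: 30 mm along x, 12 mm thick in y, top 56 mm up, centred at x=-55 mm, y=0. Balance point x=-28 mm: lifted by the fin, the +x end may droop. Starts flat, fin towards the robot. May be absent (None).
- lane_blue: Blue tile, 40x70x3 mm, fixed on the cover's roof over that colour's lane (lane order varies). Origin: centre of underside, 50 mm above the bench, on the lane's centre line, 29 mm inwards of its mouth; x axis along the lane, inwards. A carrier touching the back wall has its origin 6 mm further in than this one, its fin wholly outside, 5 mm clear of the mouth.
- carrier_black: Black board carrier, loose: plate 150x75x6 mm (x, y, z), 0.2 kg, origin at centre of underside. Green board towards +x, parts up to 25 mm above the bench. Upright grip fin near the -x end: 30 mm along x, 12 mm thick in y, top 56 mm up, centred at x=-55 mm, y=0. Balance point x=-28 mm: lifted by the fin, the +x end may droop. Starts flat, fin towards the robot. May be absent (None).
- lane_black: Black tile, 40x70x3 mm, fixed on the cover's roof over that colour's lane (lane order varies). Origin: centre of underside, 50 mm above the bench, on the lane's centre line, 29 mm inwards of its mouth; x axis along the lane, inwards. A carrier touching the back wall has its origin 6 mm further in than this one, its fin wholly outside, 5 mm clear of the mouth.
- cover: Fixed dust cover, 118 mm deep (x), 392 wide (y), 50 tall; pale see-through roof, grey walls 8 mm thick, open only towards the robot (-x). Four parallel lanes 88 mm wide, 110 deep, 45 clear height, 96 apart, without floor: carriers slide in on the bench. Origin: centre of its footprint; mouth at x=-59 mm, inner face of the back wall at x=+51 mm.
- rail: Fixed status rail: level aluminium bar, 12 mm diameter, along its own x, 320 mm long, axis 140 mm above the bench, on two posts (14 mm thick) at x=-155 and +155 mm that end at the bar. Origin: on the bench under the bar's middle.
- band_black: Black band 16 mm wide around the rail: where the tag is hooked on. Origin: on the bar's axis, middle of the band; x axis along the bar. May be at either end.
- band_green: Green band 16 mm wide around the rail, about 160 mm from the black one: where the tag must end. Origin: on the bar's axis, middle of the band; x axis along the bar.
- tag: Green rigid tag, 0.09 kg, an upside-down U that straddles the bar: two legs 60 mm wide (x), 5 thick, 66 tall, 24 mm gap (y) between them; top 34 mm wide (y), 6 thick; on it a grip fin 40 mm along x, 10 thick in y, 72 to 106 mm above the feet. Origin: centre between the feet. Starts standing upright on the bench; hung, its x axis lies along the bar.
- tag_seat (a point): Point on the tag 66 mm above its feet: middle of the underside of the top, between the legs; it rests on the bar, 6 mm above the bar's axis when hung. Axes as the tag's.
- solvent: Bystander: turquoise solvent jar with steel cap, 60 mm across, 105 mm tall. Origin: centre of its underside. Leave it alone.
- mouse: Bystander: black computer mouse, 105 x 60 x 32 mm. Origin: centre of its underside. Leave it alone.
- tin: Bystander: blue tin with brass lid, 64 mm across, 50 mm tall. Origin: centre of its underside. Leave it alone.
There are look-alikes about, which are no part of the job. Of the things that look like the tag, the largest one is meant.

How it is judged:
On the way, in this order (a step that is already met when the one before it is completed fails the run):
1. every carrier present is fully home in the lane of its colour (x of carrier_red in the frame of lane_red above -0.006 m and y of carrier_red in the frame of lane_red between -0.01 and 0.01 m and height (world z) of each of carrier_red, carrier_yellow, carrier_blue, carrier_black below 0.008 m and angle between the x axis of carrier_red and the x axis of lane_red, either way round below 0.12 rad and x of carrier_yellow in the frame of lane_yellow above -0.006 m and y of carrier_yellow in the frame of lane_yellow between -0.01 and 0.01 m and angle between the x axis of carrier_yellow and the x axis of lane_yellow, either way round below 0.12 rad and x of carrier_blue in the frame of lane_blue above -0.006 m and y of carrier_blue in the frame of lane_blue between -0.01 and 0.01 m and angle between the x axis of carrier_blue and the x axis of lane_blue, either way round below 0.12 rad and x of carrier_black in the frame of lane_black above -0.006 m and y of carrier_black in the frame of lane_black between -0.01 and 0.01 m and angle between the x axis of carrier_black and the x axis of lane_black, either way round below 0.12 rad), for 0.2 s.
2. the tag straddles the rail at the black band (x of tag_seat in the frame of band_black between -0.025 and 0.025 m and y of tag_seat in the frame of band_black between -0.01 and 0.01 m and z of tag_seat in the frame of band_black between 0 and 0.012 m and angle between tag's own z axis and vertical below 0.3 rad), for 0.2 s.
3. the tag, still straddling the rail, passes the rail's middle (x of tag_seat in the frame of rail between -0.035 and 0.035 m and y of tag_seat in the frame of rail between -0.01 and 0.01 m and z of tag_seat in the frame of rail between 0.14 and 0.152 m), for 0.05 s.
4. the tag has been slid along the rail to the green band (x of tag_seat in the frame of band_green between -0.012 and 0.012 m and y of tag_seat in the frame of band_green between -0.01 and 0.01 m and z of tag_seat in the frame of band_green between 0 and 0.012 m and angle between tag's own z axis and vertical below 0.3 rad), for 0.2 s.
At the end, for the whole second after the job is handed in: Every carrier present lies flat in the lane of its colour, within 12 mm of touching the back wall, within 10 mm of the lane's middle and 0.12 rad of its direction; the tag hangs upright on the rail, seated, within 12 mm of the middle of the green band; all is at rest (all of step 1 and all of step 4 and linear speed of each of tag, carrier_red, carrier_yellow, carrier_blue, carrier_black below 0.03 m/s).
It fails at once if the solvent is moved more than 3 cm (distance of solvent from where it was at the start of the episode above 0.03 m).
It fails at once if the mouse is moved more than 3 cm (distance of mouse from where it was at the start of the episode above 0.03 m).
It fails at once if the tin is moved more than 3 cm (distance of tin from where it was at the start of the episode above 0.03 m).
It fails at once if a carrier is tipped over (angle between any of carrier_red, carrier_yellow, carrier_blue, carrier_black's own z axis and vertical above 0.9 rad).
Of carrier_red, carrier_yellow, carrier_blue, carrier_black only 3 to 4 are there at a start; the rules pass over those that are not, and their reading is None.
At some moment in a run one of carrier_red, carrier_yellow, carrier_blue, carrier_black may be knocked a few centimetres aside while the robot is not near it.
It also fails if it takes over 210 s, if anything falls off the work surface, if the arm or the gripper's body presses on something with over 40 N, if the wrist force passes 120 N, or if a joint passes its speed limit or range.

## Working session

There is one attempt and no reset: what is moved stays moved. The work goes in short steps, Python scripts to look and compute and a tool call to move; the robot and the scene stay as the last step left them, time stands still between calls to the robot, and variables do not carry over. Pictures are saved under pics/ and viewed, at most 14 in all, crops included, and the job is handed in when it is done.

Besides the shell and the picture viewer there is one more tool, called after "Emit:" in YAML: its name, and indented under it one key for each argument. move_arm: Moves the arm, as the interface text tells. Its arguments: {"type":"object","properties":{"moves":{"type":"array"},"newtons":{"type":"number"}},"required":["moves"]}

```bash
mkdir -p pics; cat > h.py <<'E'
import sys; sys.path.insert(0,'.')
import numpy as np, cv2
from workcell import env
def cam(n):
    c=env.read_camera(n); return c
def w2p(c,P):
    return cv2.projectPoints(np.array(P,float).reshape(-1,3),np.array(c['rvec'],float),np.array(c['tvec'],float),np.array(c['camera_matrix'],float),None)[0].reshape(-1,2)
def p2w(c,uv,z):
    R=cv2.Rodrigues(np.array(c['rvec'],float))[0];t=np.array(c['tvec'],float).ravel();K=np.array(c['camera_matrix'],float)
    o=-R.T@t; d=R.T@np.linalg.inv(K)@np.array([uv[0],uv[1],1.]); return o+d*(z-o[2])/d[2]
def save(c,f,box=None,s=1):
    im=cv2.cvtColor(c['pixels'],cv2.COLOR_RGB2BGR)
    if box: im=im[box[1]:box[3],box[0]:box[2]]
    cv2.imwrite('pics/'+f,cv2.resize(im,None,fx=s,fy=s,interpolation=cv2.INTER_CUBIC))
E
python3 - <<'E'
from h import *
for n in('top','scene'):
    c=cam(n); save(c,n+'0.png',None,1.56)
    print(n,[p2w(c,p,0).round(3).tolist() for p in((0,0),(511,0),(0,383),(511,383))])
print(env.get_state())
E
```

```text
top [[1.114, 0.797, 0.0], [1.167, -0.874, 0.0], [-0.033, 0.628, 0.0], [-0.011, -0.747, 0.0]]
scene [[-2.724, 0.259, 0.0], [0.106, 2.91, 0.0], [0.507, -0.786, 0.0], [1.229, -0.053, 0.0]]
{'clock': 0.1, 'joint_pos': array([-1.45362204e+00,  3.13949755e-01,  4.51030333e-02,  1.30359581e+00,
        5.53377730e-06,  1.43117660e+00]), 'qvel': array([-0.00197871,  0.00022554,  0.00273841, -0.0006311 ,  0.00034769,
       -0.00046317]), 'tau': array([ 2.09146361e-03, -4.81723058e+01,  2.99244511e+01,  1.26724772e-02,
       -1.85435815e-04,  1.54144192e-05]), 'tcp_pos': array([ 0.14596903, -0.55571405,  0.23848838]), 'orientation': array([-8.23017928e-04,  9.91768087e-01,  1.28044465e-01,  1.20039467e-05]), 'wrist_force': array([ 0.05476223, -1.03853356, -0.73327147]), 'ft_torque': array([ 0.0497631 , -0.03838528,  0.02743758]), 'grip_force': 0.0, 'finger_gap': 0.0855266674987667}
```

View pics/top0.png

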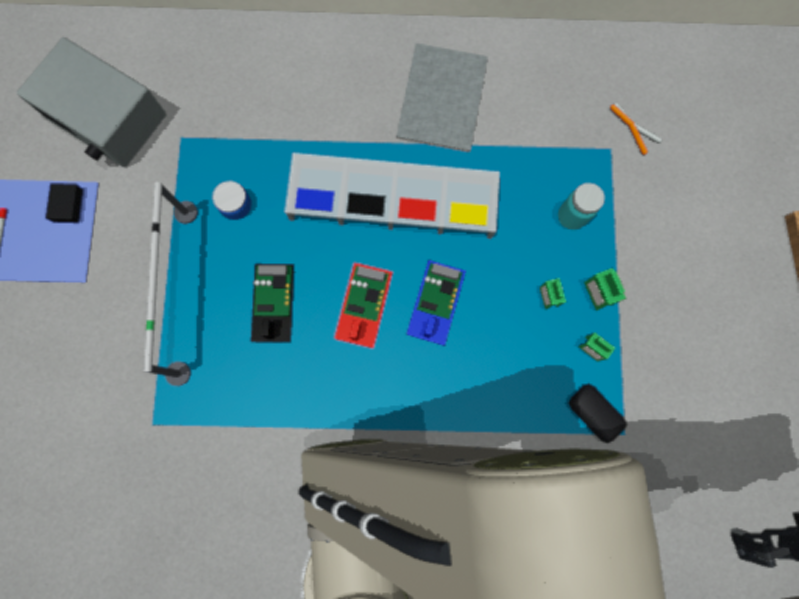

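View pics/scene0.png

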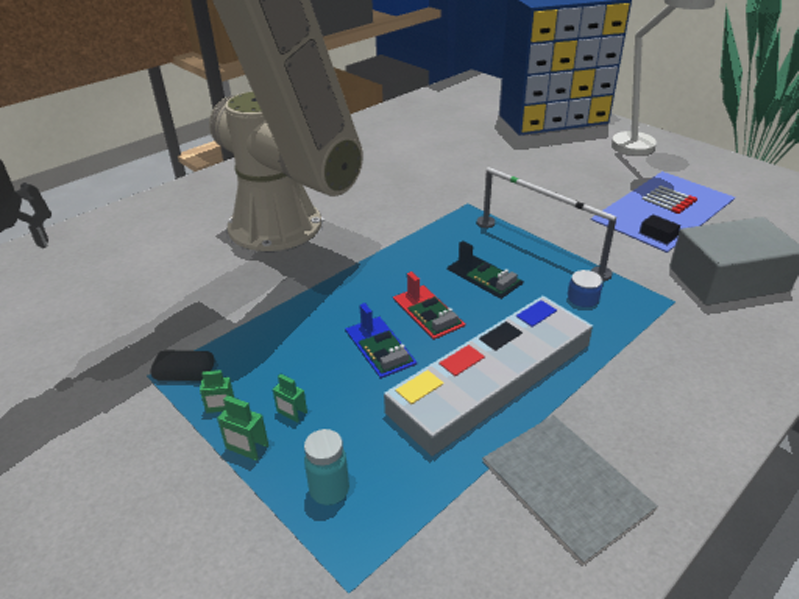

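Pictures: black (272,302), red (363,305) and blue (437,302) carriers in the top view, with no yellow. Tiles run blue, black, red, yellow from the left. The rail is at left, with the black band at (155,228) and the green band at (149,325). Tag candidates are (604,288), (553,293) and (598,346). The one at (604,288) is the largest, so I'll check it in a crop.

```bash
python3 - <<'E'
from h import *
c=cam('top'); save(c,'t1.png',(145,90,411,280),3)
save(c,'t2.png',(85,110,150,250),4)
E
```

```text
(no output)
```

View pics/t1.png

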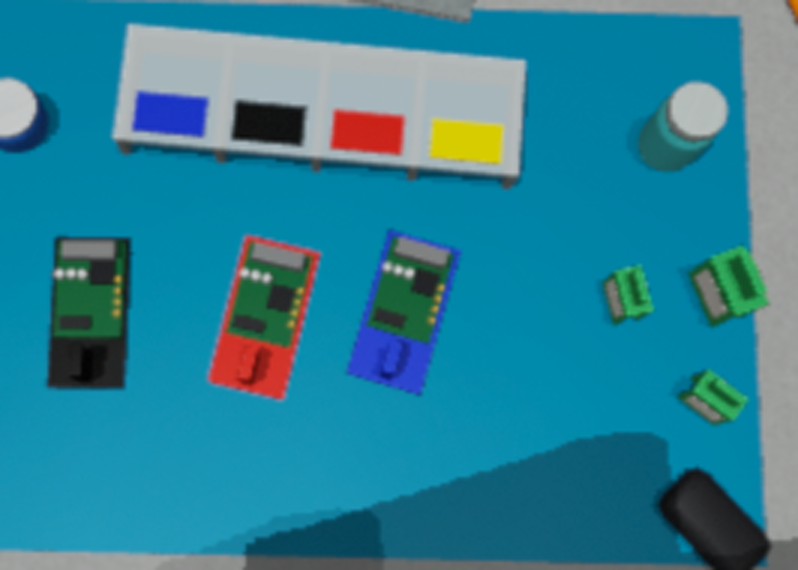

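View pics/t2.png

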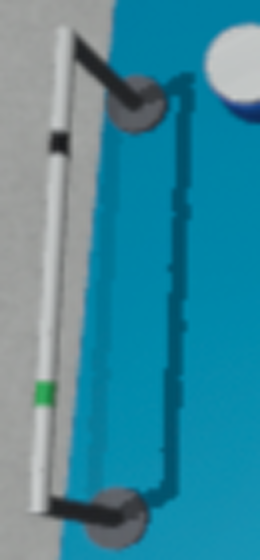

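```bash
cat > m.py <<'E'
from h import *
c=cam('top')
def C(u,s,o): return (np.array(u,float)+.5)/s-.5+np.array(o)
A=lambda q,z:np.array([p2w(c,C(u,3,(145,90)),z) for u in q])
for n,q,z in [('black',[(56,238),(131,238),(124,388),(49,387)],.006),('red',[(245,235),(321,253),(284,400),(209,382)],.006),('blue',[(390,230),(462,250),(420,394),(347,373)],.006),
 ('Tblue',[(136,92),(208,96),(206,137),(132,132)],.053),('Tblack',[(236,101),(306,106),(304,146),(232,141)],.053),('Tred',[(334,110),(405,115),(402,155),(331,150)],.053),('Tyel',[(433,118),(504,123),(501,164),(429,159)],.053)]:
    P=A(q,z); ctr=P.mean(0); d=(P[0]+P[1]-P[2]-P[3])/2; w=(P[0]+P[3]-P[1]-P[2])/2
    a=np.arctan2(d[1],d[0]); a2=np.arctan2(-w[0],w[1]); print(n,ctr[:2].round(4),'L',np.linalg.norm(d).round(4),'W',np.linalg.norm(w).round(4),'yaw',round(a,3),round(a2,3),'fin',(ctr[:2]-.055*np.array([np.cos(a),np.sin(a)])).round(4))
for n,u in [('bk',(59,143)),('gr',(45,393)),('e1',(66,30)),('e2',(40,510))]: print(n,p2w(c,C(u,4,(85,110)),.144).round(4))
E
python3 m.py; python3 - <<'E'
from h import *
a=cam('top');b=cam('scene')
save(a,'ta.png',(335,160,411,232),7);save(b,'tb.png',(115,225,200,300),7)
E
python3 -c "
import cv2,numpy as np
a=cv2.imread('pics/ta.png');b=cv2.imread('pics/tb.png')
a=cv2.resize(a,None,fx=.73,fy=.73);b=cv2.resize(b,None,fx=.67,fy=.67);print(a.shape,b.shape)
h=max(a.shape[0],b.shape[0]);z=lambda i:cv2.copyMakeBorder(i,0,h-i.shape[0],0,0,0)
cv2.imwrite('pics/tab.png',np.hstack([z(a),z(b)]))"
```

```text
black [0.4896 0.1942] L 0.1482 W 0.0729 yaw 0.015 0.016 fin [0.4346 0.1933]
red [0.4888 0.0237] L 0.1498 W 0.076 yaw -0.208 -0.215 fin [0.435  0.0351]
blue [ 0.4976 -0.1131] L 0.1494 W 0.0737 yaw -0.274 -0.258 fin [ 0.4446 -0.0982]
Tblue [0.6769 0.1188] L 0.0412 W 0.0706 yaw -0.022 -0.039 fin [0.6219 0.12  ]
Tblack [0.67   0.0229] L 0.0407 W 0.0688 yaw -0.04 -0.048 fin [0.615  0.0251]
Tred [ 0.6633 -0.0724] L 0.0407 W 0.0688 yaw -0.056 -0.048 fin [ 0.6083 -0.0693]
Tyel [ 0.6571 -0.168 ] L 0.0417 W 0.0692 yaw -0.083 -0.048 fin [ 0.6023 -0.1634]
bk [0.5882 0.3693 0.144 ]
gr [0.4235 0.3619 0.144 ]
e1 [0.6663 0.3724 0.144 ]
e2 [0.3499 0.3576 0.144 ]
(368, 388, 3) (352, 399, 3)
```

View pics/tab.png

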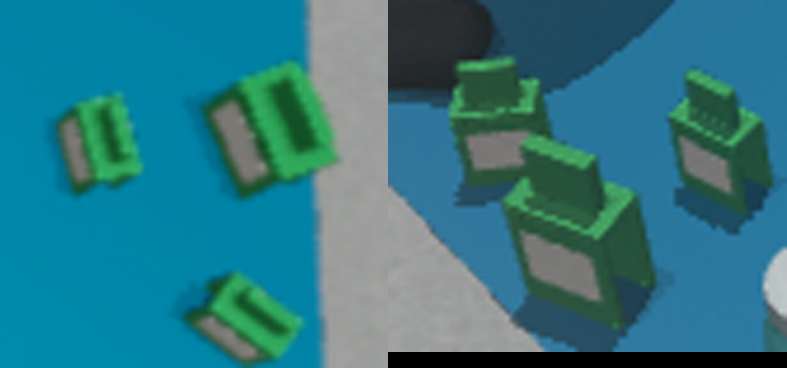

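The big tag, left crop (270,125) and right crop (575,230), is clearly the largest of the three. I'll fit its pose by silhouette in both views.

```bash
cat > tagfit.py <<'E'
from h import *
from scipy.optimize import minimize
boxes=[((-.03,.03),(.012,.017),(0,.066)),((-.03,.03),(-.017,-.012),(0,.066)),((-.03,.03),(-.017,.017),(.066,.072)),((-.02,.02),(-.005,.005),(.072,.106))]
cs=[]
for n,win in(('top',(372,170,404,202)),('scene',(137,252,173,296))):
    c=cam(n);im=c['pixels'].astype(int);r,g,b=im[...,0],im[...,1],im[...,2]
    m=(g>1.25*r)&(g>1.15*b)
    M=np.zeros_like(m);M[win[1]:win[3],win[0]:win[2]]=m[win[1]:win[3],win[0]:win[2]]
    M=M.astype(np.uint8)
    cn,_=cv2.findContours(M,cv2.RETR_EXTERNAL,cv2.CHAIN_APPROX_NONE)
    big=max(cn,key=cv2.contourArea);M[:]=0;cv2.drawContours(M,[big],-1,1,-1)
    print(n,M.sum()); cs.append((c,M))
def ren(c,p):
    x,y,a=p;S=8;W=np.zeros((384*S//4*4,512*S),np.uint8)
    for bx in boxes:
        P=np.array([(X,Y,Z) for X in bx[0] for Y in bx[1] for Z in bx[2]])
        Q=np.c_[x+P[:,0]*np.cos(a)-P[:,1]*np.sin(a),y+P[:,0]*np.sin(a)+P[:,1]*np.cos(a),P[:,2]]
        h=cv2.convexHull(((w2p(c,Q)+.5)*S).astype(np.int32)); cv2.fillConvexPoly(W,h,255)
    return cv2.resize(W,(512,384),interpolation=cv2.INTER_AREA)/255.
def f(p): return sum(np.abs(ren(c,p)-M).sum() for c,M in cs)
if __name__=='__main__':
    c=cs[0][0]; g=p2w(c,(335+280/5.11,160+125/5.11),.07); print(g)
    best=min((minimize(f,[g[0],g[1],a],method='Nelder-Mead',options=dict(initial_simplex=[[g[0],g[1],a],[g[0]+.02,g[1],a],[g[0],g[1]+.02,a],[g[0],g[1],a+.2]],maxiter=80)) for a in(0.1,.5,-.3)),key=lambda r:r.fun)
    print(best.x,best.fun)
E
python3 tagfit.py
```

```text
top 457
scene 872
[ 0.51766523 -0.41594591  0.07      ]
[ 0.52224488 -0.41989187  0.32057503] 122.21960784313725
```

Emit:
move_arm:
  moves: [0.254, 0.3, -0.04, -0.24, 0.05, 0.254, 0.3, -0.04, -0.24, 0.05, 0.254, 0.3, -0.04, -0.24, 0.05, 0.254, 0.3, -0.04, -0.24, 0.05, 0.254, 0.3, -0.04, -0.24, 0.05, 0.254, 0.3, -0.04, -0.24, 0.05, 0.254, 0.3, -0.04, -0.24, 0.05, 0.254, 0.3, -0.04, -0.24, 0.05, 0.254, 0.3, -0.04, -0.24, 0.05, 0.254, 0.3, -0.04, -0.24, 0.05, 0.254, 0.3, -0.04, -0.24, 0.05, 0.254, 0.3, -0.04, -0.24, 0.05]
  newtons: 60

```text
clock: 1.4
tcp_pos: [0.4006, -0.2552, 0.1993]
orientation: [0.0, 1.0, 0.01, -0.0]
wrist_force: [-1.0, 1.1, -0.1]
finger_gap: 0.0496
grip_force: 0.0
```

Emit:
move_arm:
  moves: [0.034, 0.449, -0.08, 0, 0.05, 0.034, 0.449, -0.08, 0, 0.05, 0.034, 0.449, -0.08, 0, 0.05, 0.034, 0.449, -0.08, 0, 0.05, 0.034, 0.449, -0.08, 0, 0.05, 0.034, 0.449, -0.08, 0, 0.05, 0.034, 0.449, -0.08, 0, 0.05, 0.034, 0.449, -0.08, 0, 0.05, 0.034, 0.449, -0.08, 0, 0.05, 0.034, 0.449, -0.08, 0, 0.05, 0.034, 0.449, -0.08, 0, 0.05, 0.034, 0.449, -0.08, 0, 0.05]

```text
clock: 2.4
tcp_pos: [0.4377, 0.1167, 0.1208]
orientation: [-0.015, 0.999, 0.032, -0.001]
wrist_force: [0.6, -0.9, -0.6]
finger_gap: 0.0504
grip_force: 0.0
```

```bash
python3 - <<'E'
from h import *
s=env.get_state();print(s['tcp_pos'],s['orientation'])
b=cam('scene');save(b,'s2.png',(150,90,480,330),2.4)
E
```

```text
[0.43770208 0.11665505 0.12079012] [-0.01516437  0.99936994  0.03207361 -0.00102091]
```

View pics/s2.png

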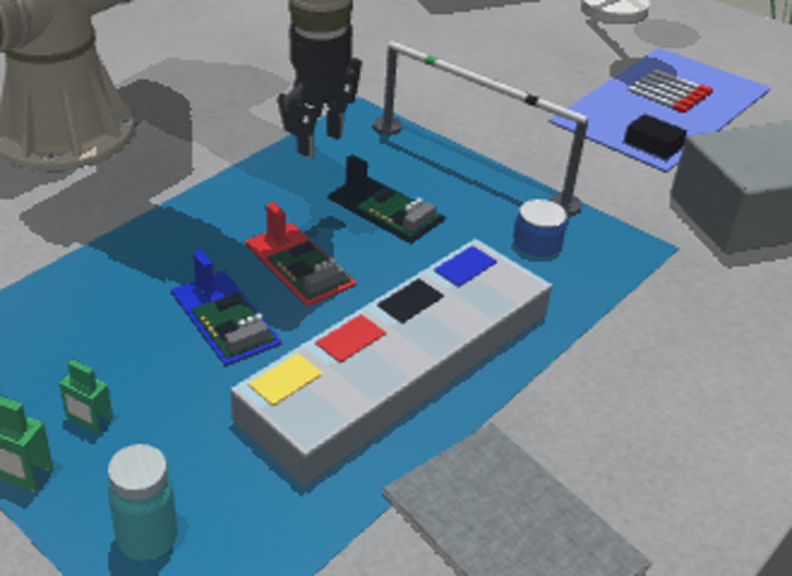

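Picture: nothing has moved. The gripper is short of the black fin, so I'll hold still to find the commanded pose.

Emit:
move_arm:
  moves: [0, 0, 0, 0, 0.05, 0, 0, 0, 0, 0.05, 0, 0, 0, 0, 0.05]

```text
clock: 2.7
tcp_pos: [0.4374, 0.1162, 0.1216]
orientation: [-0.015, 0.999, 0.031, -0.001]
wrist_force: [-0.2, 0.8, -0.7]
finger_gap: 0.0502
grip_force: 0.0
```

Emit:
move_arm:
  moves: [-0.003, 0.077, 0, -0.047, 0.05, -0.003, 0.077, 0, -0.047, 0.05, -0.003, 0.077, 0, -0.047, 0.05, -0.003, 0.077, 0, -0.047, 0.05, -0.003, 0.077, 0, -0.047, 0.05, -0.003, 0.077, -0.03, -0.047, 0.05, -0.003, 0.077, -0.06, -0.047, 0.05, -0.003, 0.077, -0.087, -0.047, 0.05, -0.003, 0.077, -0.087, -0.047, 0.05, -0.003, 0.077, -0.087, -0.047, 0.05]

```text
clock: 3.53
tcp_pos: [0.4369, 0.1276, 0.0365]
orientation: [-0.031, 0.999, 0.034, -0.003]
wrist_force: [-0.2, -0.4, 0.0]
finger_gap: 0.0502
grip_force: 0.0
```

```bash
python3 - <<'E'
from h import *
s=env.get_state();print(s['joint_pos'].round(3),s['tcp_pos'],s['qvel'].round(3))
E
```

```text
[ 0.067  0.255 -0.581  0.74   0.062  3.141] [0.43690333 0.12761639 0.03649497] [ 0.033  0.089 -0.048 -0.158  0.022  0.001]
```

Joint 6 is at its limit, so I'll lift and take the half-turn-equivalent grasp (+π).

Emit:
move_arm:
  moves: [0, 0, 0.035, 0, 0.05, 0, 0, 0.07, 0, 0.05, 0, 0, 0.1, 0.12, 0.05, 0, 0, 0.1, 0.24, 0.05, 0, 0, 0.1, 0.36, 0.05, 0, 0, 0.1, 0.48, 0.05, 0, 0, 0.1, 0.6, 0.05, 0, 0, 0.1, 0.72, 0.05, 0, 0, 0.1, 0.84, 0.05, 0, 0, 0.1, 0.96, 0.05, 0, 0, 0.1, 1.08, 0.05, 0, 0, 0.1, 1.2, 0.05]

```text
clock: 4.53
tcp_pos: [0.4389, 0.1278, 0.139]
orientation: [-0.024, 0.803, 0.595, -0.019]
wrist_force: [-0.1, -0.5, 0.5]
finger_gap: 0.0498
grip_force: 0.0
```

Emit:
move_arm:
  moves: [0, 0.005, 0, 0.12, 0.05, 0, 0.01, 0, 0.24, 0.05, 0, 0.015, 0, 0.36, 0.05, 0, 0.02, 0, 0.48, 0.05, 0, 0.025, 0, 0.6, 0.05, 0, 0.03, 0, 0.72, 0.05, 0, 0.035, 0, 0.84, 0.05, 0, 0.04, 0, 0.96, 0.05, 0, 0.045, 0, 1.08, 0.05, 0, 0.05, 0, 1.2, 0.05, 0, 0.055, 0, 1.32, 0.05, 0, 0.06, 0, 1.44, 0.05]

```text
clock: 5.53
tcp_pos: [0.4388, 0.1883, 0.139]
orientation: [-0.005, 0.212, 0.977, -0.03]
wrist_force: [0.2, 0.1, 0.9]
finger_gap: 0.0501
grip_force: 0.0
```

Emit:
move_arm:
  moves: [0, 0.005, 0, 0.12, 0.05, 0, 0.005, 0, 0.24, 0.05, 0, 0.005, 0, 0.36, 0.05, 0, 0.005, 0, 0.4, 0.05, 0, 0.005, 0, 0.4, 0.05]

```text
clock: 5.95
tcp_pos: [0.4386, 0.1931, 0.139]
orientation: [0.001, 0.016, 0.999, -0.031]
wrist_force: [-0.2, 0.2, -0.2]
finger_gap: 0.0498
grip_force: 0.0
```

The tool kept a 3.5° tilt from that saturation. I'll undo it symmetrically at the other joint-6 limit, high above everything.

Emit:
move_arm:
  moves: [0, 0, 0.03, 0.12, 0.05, 0, 0, 0.03, 0.24, 0.05, 0, 0, 0.03, 0.36, 0.05, 0, 0, 0.03, 0.48, 0.05, 0, 0, 0.03, 0.6, 0.05, 0, 0, 0.03, 0.72, 0.05, 0, 0, 0.03, 0.84, 0.05, 0, 0, 0.03, 0.96, 0.05, 0, 0, 0.03, 1.08, 0.05, 0, 0, 0.03, 1.2, 0.05, 0, 0, 0.03, 1.32, 0.05, 0, 0, 0.03, 1.44, 0.05]

```text
clock: 6.95
tcp_pos: [0.4387, 0.1929, 0.1689]
orientation: [0.021, -0.648, 0.761, -0.023]
wrist_force: [0.4, 0.4, -0.1]
finger_gap: 0.0501
grip_force: 0.0
```

Emit:
move_arm:
  moves: [0, 0, 0, 0.12, 0.05, 0, 0, 0, 0.24, 0.05, 0, 0, 0, 0.36, 0.05, 0, 0, 0, 0.48, 0.05, 0, 0, 0, 0.6, 0.05, 0, 0, 0, 0.72, 0.05, 0, 0, 0, 0.84, 0.05, 0, 0, 0, 0.96, 0.05, 0, 0, 0, 1.08, 0.05, 0, 0, 0, 1.2, 0.05, 0, 0, 0, 1.32, 0.05, 0, 0, 0, 1.44, 0.05]

```text
clock: 7.95
tcp_pos: [0.4387, 0.1928, 0.1688]
orientation: [-0.031, 0.989, -0.145, 0.004]
wrist_force: [0.3, -0.4, 0.1]
finger_gap: 0.0501
grip_force: 0.0
```

Emit:
move_arm:
  moves: [0, 0, 0, 0.12, 0.05, 0, 0, 0, 0.24, 0.05, 0, 0, 0, 0.3, 0.05, 0, -0.03, 0, 0.3, 0.05, 0, -0.06, 0, 0.3, 0.05]

```text
clock: 8.37
tcp_pos: [0.4388, 0.1331, 0.1688]
orientation: [-0.031, 1.0, 0.003, -0.0]
wrist_force: [0.6, -0.4, -0.4]
finger_gap: 0.05
grip_force: 0.0
```

```bash
python3 - <<'E'
from h import *
s=env.get_state();print(s['joint_pos'].round(3),s['tcp_pos'],s['orientation'].round(4))
E
```

```text
[ 0.079  0.116 -0.383  1.068  0.062 -3.07 ] [0.43875719 0.13305084 0.16879575] [-3.100e-02  9.995e-01  3.500e-03 -5.000e-04]
```

Emit:
move_arm:
  moves: [0, -0.04, 0, 0, 0.05, 0, -0.07, 0, 0, 0.05, 0, -0.1, 0, 0, 0.05, 0, -0.1, 0, 0, 0.05]

```text
clock: 8.7
tcp_pos: [0.4405, 0.0708, 0.1687]
orientation: [-0.016, 1.0, -0.022, -0.0]
wrist_force: [0.7, 0.4, 0.8]
finger_gap: 0.05
grip_force: 0.0
```

```bash
python3 - <<'E'
from h import *
s=env.get_state();print(s['joint_pos'].round(3),s['tcp_pos'],s['orientation'].round(4))
E
```

```text
[-0.042  0.1   -0.401  1.071  0.032 -3.14 ] [0.44051037 0.07078667 0.16872304] [-1.590e-02  9.996e-01 -2.190e-02 -4.000e-04]
```

Works: the tilt is halved. A bit more.

Emit:
move_arm:
  moves: [0, -0.035, 0, 0, 0.05, 0, -0.07, 0, 0, 0.05]

```text
clock: 8.87
tcp_pos: [0.4431, 0.0463, 0.1685]
orientation: [-0.003, 0.999, -0.041, -0.001]
wrist_force: [0.0, 0.8, -0.1]
finger_gap: 0.0502
grip_force: 0.0
```

```bash
python3 - <<'E'
from h import *
s=env.get_state();print(s['joint_pos'].round(3),s['tcp_pos'],s['orientation'].round(4))
E
```

```text
[-0.08   0.103 -0.398  1.072  0.005 -3.14 ] [0.44314642 0.04625722 0.16847357] [-0.0027  0.9992 -0.0407 -0.0011]
```

Emit:
move_arm:
  moves: [0, 0.01, 0, -0.12, 0.05, 0, 0.02, 0, -0.24, 0.05, 0, 0.03, 0, -0.36, 0.05, 0, 0.04, 0, -0.48, 0.05, 0, 0.05, 0, -0.6, 0.05, 0, 0.06, 0, -0.72, 0.05, 0, 0.07, 0, -0.84, 0.05, 0, 0.08, 0, -0.96, 0.05, 0, 0.09, 0, -1.08, 0.05, 0, 0.1, 0, -1.2, 0.05, 0, 0.11, 0, -1.32, 0.05, 0, 0.12, 0, -1.44, 0.05]

```text
clock: 9.87
tcp_pos: [0.4431, 0.1674, 0.1683]
orientation: [-0.003, 0.723, -0.691, 0.002]
wrist_force: [1.3, 0.4, -0.0]
finger_gap: 0.0499
grip_force: 0.0
```

Emit:
move_arm:
  moves: [0, 0.005, 0, -0.12, 0.05, 0, 0.01, 0, -0.24, 0.05, 0, 0.015, 0, -0.36, 0.05, 0, 0.02, 0, -0.48, 0.05, 0, 0.027, 0, -0.6, 0.05, 0, 0.027, 0, -0.72, 0.05, 0, 0.027, 0, -0.84, 0.05, 0, 0.027, 0, -0.96, 0.05, 0, 0.027, 0, -1.08, 0.05, 0, 0.027, 0, -1.2, 0.05, 0, 0.027, 0, -1.32, 0.05, 0, 0.027, 0, -1.44, 0.05]

```text
clock: 10.87
tcp_pos: [0.4431, 0.194, 0.1683]
orientation: [0.002, -0.088, 0.996, -0.003]
wrist_force: [0.5, 0.3, -1.2]
finger_gap: 0.0496
grip_force: 0.0
```

Emit:
move_arm:
  moves: [-0.008, 0, -0.03, -0.12, 0.05, -0.008, 0, -0.05, -0.165, 0.05, -0.008, 0, -0.05, -0.165, 0.05, -0.008, 0, -0.05, -0.165, 0.05]

```text
clock: 11.2
tcp_pos: [0.4341, 0.1937, 0.1177]
orientation: [0.0, -0.009, 1.0, -0.004]
wrist_force: [0.2, 0.5, 0.3]
finger_gap: 0.05
grip_force: 0.0
```

```bash
python3 - <<'E'
from h import *
s=env.get_state();print(s['joint_pos'].round(3),s['tcp_pos'],s['orientation'].round(4))
c=cam('top');save(c,'t3.png',(145,90,411,280),3)
E
```

```text
[ 0.255  0.2   -0.415  0.957 -0.007  0.237] [0.43413305 0.19365774 0.11772546] [ 1.0e-04 -8.8e-03  1.0e+00 -3.8e-03]
```

View pics/t3.png

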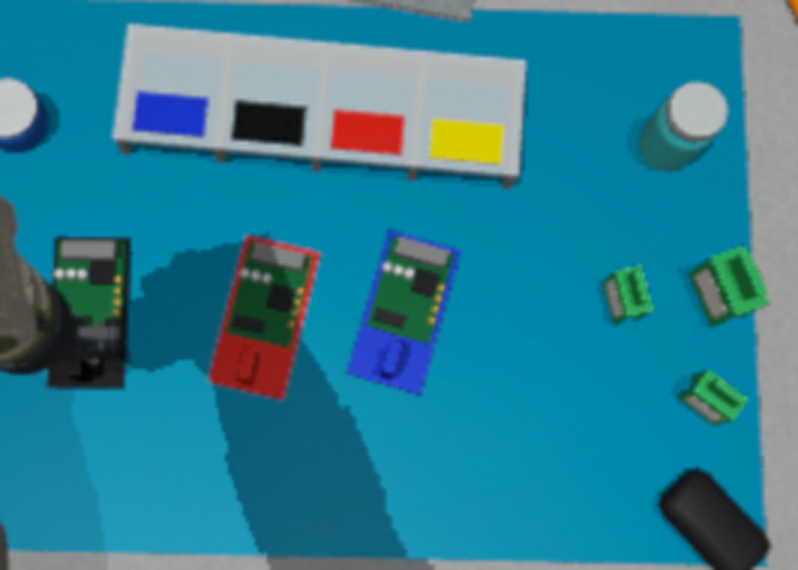

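Nothing has moved; the gripper is over the black fin at (88,360). Now grasping black and dragging it left 55 mm to clear the blue lane.

Emit:
move_arm:
  moves: [0, 0, -0.035, 0, 0.05, 0, 0, -0.065, 0, 0.05, 0, 0, -0.083, 0, 0.05, 0, 0, -0.083, 0, 0.05, 0, 0, -0.083, 0, 0.0, 0, 0, -0.083, 0, 0.0, 0, 0, -0.083, 0, 0.0, 0, 0, -0.083, 0, 0.0, 0, 0, -0.083, 0, 0.0, 0, 0, -0.083, 0, 0.0]

```text
clock: 12.08
tcp_pos: [0.437, 0.1943, 0.0376]
orientation: [0.004, -0.008, 1.0, -0.003]
wrist_force: [-0.6, -0.3, 7.2]
finger_gap: 0.0108
grip_force: 59.3
```

Emit:
move_arm:
  moves: [0, 0.008, 0.002, 0, 0.0, 0, 0.02, 0.002, 0, 0.0, 0, 0.032, 0.002, 0, 0.0, 0, 0.044, 0.002, 0, 0.0, 0, 0.055, 0, 0, 0.0, 0, 0.055, 0, 0, 0.0, 0, 0.055, 0, 0, 0.0]

```text
clock: 12.67
tcp_pos: [0.4374, 0.2505, 0.0376]
orientation: [0.004, -0.008, 1.0, -0.003]
wrist_force: [0.4, -3.1, 14.4]
finger_gap: 0.0109
grip_force: 60.9
```

Emit:
move_arm:
  moves: [0, 0, 0, 0, 0.05, 0, 0, 0, 0, 0.05, 0, 0, 0.01, 0, 0.05, 0, 0, 0.04, 0, 0.05, 0, 0, 0.08, 0, 0.05, 0, 0, 0.1, 0, 0.05, 0, 0, 0.1, 0, 0.05]

```text
clock: 13.25
tcp_pos: [0.4378, 0.2503, 0.1407]
orientation: [0.005, -0.008, 1.0, -0.002]
wrist_force: [0.1, 0.9, -0.2]
finger_gap: 0.0497
grip_force: 0.0
```

Emit:
move_arm:
  moves: [0.01, -0.348, 0, -0.285, 0.05, 0.01, -0.348, 0, -0.285, 0.05, 0.01, -0.348, 0, -0.285, 0.05, 0.01, -0.348, 0, -0.285, 0.05, 0.01, -0.348, 0, -0.285, 0.05, 0.01, -0.348, 0, -0.285, 0.05, 0.01, -0.348, 0, -0.285, 0.05, 0.01, -0.348, 0, -0.285, 0.05, 0.01, -0.348, 0, -0.285, 0.05, 0.01, -0.348, 0, -0.285, 0.05, 0.01, -0.348, 0, -0.285, 0.05, 0.01, -0.348, 0, -0.285, 0.05]

```text
clock: 14.25
tcp_pos: [0.4443, -0.0984, 0.1349]
orientation: [0.0, 0.134, 0.991, -0.003]
wrist_force: [0.5, 0.5, 0.3]
finger_gap: 0.0501
grip_force: 0.0
```

```bash
python3 - <<'E'
from h import *
s=env.get_state();print(s['joint_pos'].round(3),s['tcp_pos'],s['orientation'].round(4))
c=cam('top');save(c,'t4.png',(110,90,376,280),3)
E
```

```text
[-0.391  0.145 -0.437  0.987 -0.006 -0.122] [ 0.44432827 -0.09836896  0.13486648] [ 0.      0.1342  0.991  -0.003 ]
```

View pics/t4.png

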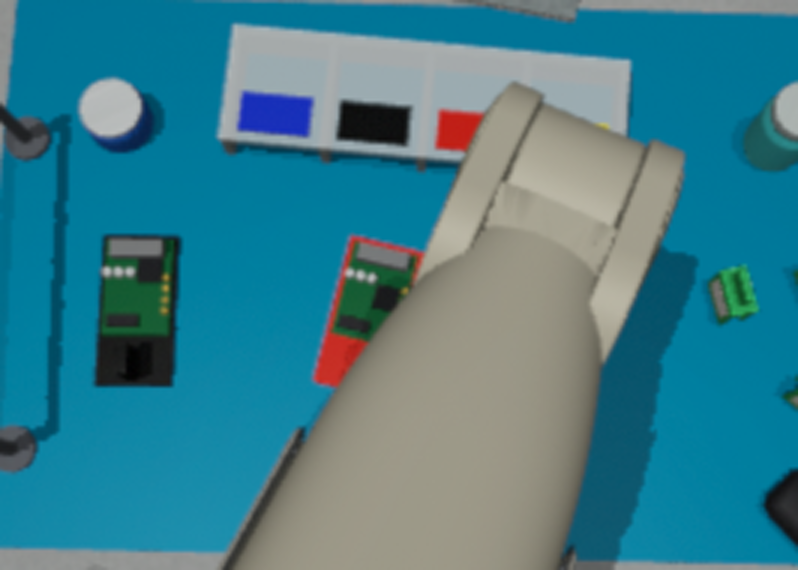

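Black now lies clear at (137,310). Grasping blue and lifting it over red.

Emit:
move_arm:
  moves: [0, 0, -0.035, 0, 0.05, 0, 0, -0.065, 0, 0.05, 0, 0, -0.096, 0, 0.05, 0, 0, -0.098, 0, 0.05, 0, 0, -0.098, 0, 0.0, 0, 0, -0.098, 0, 0.0, 0, 0, -0.098, 0, 0.0, 0, 0, -0.098, 0, 0.0, 0, 0, -0.098, 0, 0.0, 0, 0, -0.098, 0, 0.0]
  newtons: 100

```text
clock: 15.13
tcp_pos: [0.4466, -0.0994, 0.0395]
orientation: [0.003, 0.134, 0.991, -0.003]
wrist_force: [-1.8, 1.6, 7.1]
finger_gap: 0.0103
grip_force: 98.6
```

Emit:
move_arm:
  moves: [0, 0, 0.01, 0, 0.0, 0, 0, 0.025, 0, 0.0, 0, 0, 0.045, 0, 0.0, 0, 0, 0.07, 0, 0.0, 0, 0, 0.095, 0, 0.0, 0, 0, 0.115, 0, 0.0, 0, 0, 0.115, 0, 0.0, 0, 0, 0.115, 0, 0.0]

```text
clock: 15.8
tcp_pos: [0.4461, -0.0998, 0.1539]
orientation: [0.003, 0.134, 0.991, -0.004]
wrist_force: [-0.6, 0.3, -3.1]
finger_gap: 0.0102
grip_force: 97.7
```

```bash
python3 - <<'E'
from h import *
s=env.get_state();print(s['tcp_pos'],s['orientation'].round(4))
c=cam('scene');save(c,'s5.png',(150,90,480,330),2)
E
```

```text
[ 0.44613269 -0.0998267   0.1539314 ] [ 0.0028  0.1343  0.9909 -0.004 ]
```

View pics/s5.png

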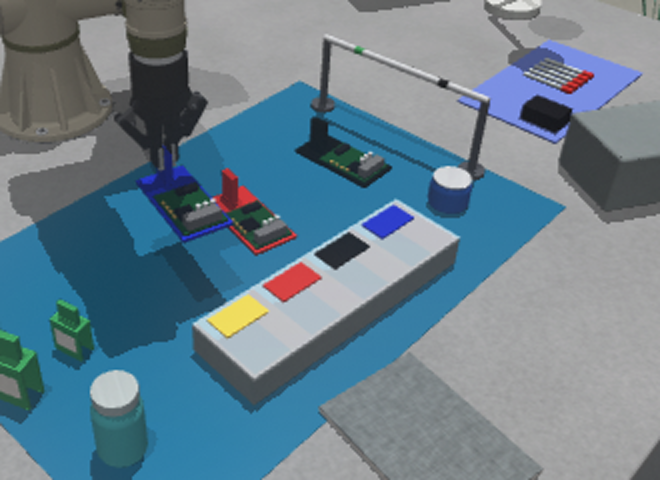

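Emit:
move_arm:
  moves: [0.008, 0.033, 0, 0.03, 0, 0.016, 0.066, 0, 0.06, 0, 0.024, 0.099, 0, 0.09, 0, 0.032, 0.132, 0, 0.12, 0, 0.04, 0.165, 0, 0.15, 0, 0.048, 0.198, 0, 0.18, 0, 0.056, 0.231, 0, 0.2, 0, 0.056, 0.231, 0, 0.2, 0, 0.056, 0.231, 0, 0.2, 0, 0.056, 0.231, -0.03, 0.2, 0, 0.056, 0.231, -0.06, 0.2, 0, 0.056, 0.231, -0.09, 0.2, 0]

```text
clock: 16.85
tcp_pos: [0.5004, 0.1305, 0.0609]
orientation: [0.001, 0.035, 0.999, -0.004]
wrist_force: [1.4, -0.3, -2.6]
finger_gap: 0.0102
grip_force: 98.4
```

Emit:
move_arm:
  moves: [0, 0, -0.01, 0, 0, 0, 0, -0.018, 0, 0, 0, 0, -0.024, 0, 0, 0, 0, -0.024, 0, 0]

```text
clock: 17.18
tcp_pos: [0.5009, 0.1309, 0.0399]
orientation: [0.001, 0.035, 0.999, -0.004]
wrist_force: [-0.3, -0.4, -0.3]
finger_gap: 0.0101
grip_force: 98.5
```

```bash
cat > look.py <<'E'
from h import *
import sys
s=env.get_state();print(s['clock'],s['tcp_pos'].round(4),'yaw',round(2*np.arctan2(s['orientation'][2],s['orientation'][1])-np.pi,4),s['orientation'].round(3),s['wrist_force'].round(1))
# predicted tags
n,f=sys.argv[1:3];b=tuple(map(int,sys.argv[3:7]));k=float(sys.argv[7]);save(cam(n),f,b,k)
E
python3 look.py top t6.png 150 90 350 240 3.9
```

```text
17.1833 [0.5009 0.1309 0.0399] yaw -0.0705 [ 0.001  0.035  0.999 -0.004] [-0.3 -0.4 -0.3]
```

View pics/t6.png

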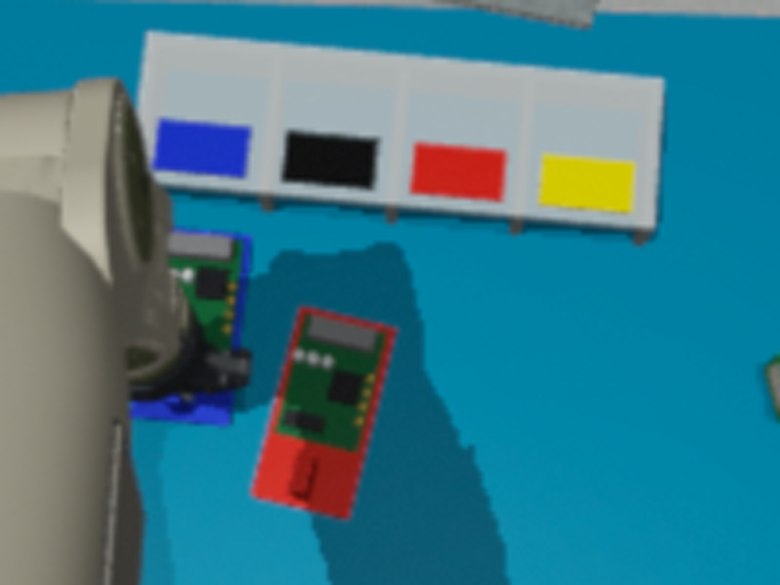

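Blue sits flat before its lane with its right corners at (252,238) and (232,425). I'll check the numbers against the lane.

```bash
python3 - <<'E'
from h import *
c=cam('top')
P=[p2w(c,((u+.5)/3.9-.5+150,(v+.5)/3.9-.5+90),.006)[:2] for u,v in((252,238),(232,425))]
d=P[0]-P[1];a=np.arctan2(d[1],d[0]);t=np.array([.6769,.1188]);e=np.array([np.cos(-.069),np.sin(-.069)]);n=np.array([-e[1],e[0]])
print(P,np.linalg.norm(d),a)
for p in P: print('in lane s,y',(p-t)@e,(p-t)@n)
# mouth wall corners of cover base at z~.05 front edge: crop points
for q in((158,186),(658,230)):print(p2w(c,((q[0]+.5)/3.9-.5+150,(q[1]+.5)/3.9-.5+90),.05))
# refine tiles by colour
im=c['pixels'].astype(int)
for nm,f in(('red',lambda r,g,b:(r>150)&(g<80)),('yel',lambda r,g,b:(r>150)&(g>140)&(b<90)),('blu',lambda r,g,b:(b>140)&(r<80)&(g<90)),('blk',lambda r,g,b:(r+g+b<90))):
    m=f(im[...,0],im[...,1],im[...,2]);mm=np.zeros_like(m);mm[115:148,180:320]=m[115:148,180:320]
    k,l,s,ce=cv2.connectedComponentsWithStats(mm.astype(np.uint8));i=1+np.argmax(s[1:,4]);print(nm,s[i,4],p2w(c,ce[i],.053)[:2].round(4))
E
```

```text
[array([0.62294846, 0.08411746]), array([0.47706297, 0.0930326 ])] 0.14615764022264802 -0.061034627715230404
in lane s,y -0.05143196217989292 -0.038319712508720696
in lane s,y -0.1975849657837828 -0.03948390021453329
[0.64800355 0.15057097 0.05      ]
[ 0.62323628 -0.22065718  0.05      ]
red 275 [ 0.6633 -0.0714]
yel 289 [ 0.6568 -0.167 ]
blu 283 [0.677  0.1194]
blk 227 [0.6703 0.0248]
```

Emit:
move_arm:
  moves: [0.012, 0, 0, 0, 0, 0.026, 0, 0, 0, 0, 0.04, -0.001, 0, 0, 0, 0.054, -0.002, 0, 0, 0, 0.068, -0.003, 0, 0, 0, 0.082, -0.004, 0, 0, 0, 0.094, -0.005, 0, 0, 0, 0.104, -0.006, 0, 0, 0, 0.112, -0.007, 0, 0, 0, 0.118, -0.007, 0, 0, 0, 0.122, -0.0075, 0, 0, 0, 0.122, -0.0075, 0, 0, 0]

```text
clock: 18.28
tcp_pos: [0.624, 0.1241, 0.0395]
orientation: [0.002, 0.035, 0.999, -0.003]
wrist_force: [-2.3, -0.6, 4.4]
finger_gap: 0.0103
grip_force: 99.3
```

Emit:
move_arm:
  moves: [0.003, 0, 0, 0, 0, 0.006, -0.0005, 0, 0, 0, 0.009, -0.0005, 0, 0, 0, 0.009, -0.0005, 0, 0, 0]

```text
clock: 18.62
tcp_pos: [0.6309, 0.124, 0.0395]
orientation: [0.0, 0.035, 0.999, -0.003]
wrist_force: [-7.4, 0.3, 8.6]
finger_gap: 0.01
grip_force: 99.8
```

Emit:
move_arm:
  moves: [0.002, 0, 0, 0, 0, 0.004, 0, 0, 0, 0, 0.004, 0, 0, 0, 0]

```text
clock: 18.87
tcp_pos: [0.6309, 0.1239, 0.0395]
orientation: [-0.003, 0.034, 0.999, -0.003]
wrist_force: [-18.8, -1.2, 16.8]
finger_gap: 0.0103
grip_force: 101.3
```

Touching the back wall. Back off the push, release, lift, and go over red.

Emit:
move_arm:
  moves: [-0.004, 0, 0, 0, 0, -0.004, 0, 0, 0, 0.045, -0.004, 0, 0, 0, 0.045, -0.004, 0, 0.0, 0, 0.045, -0.004, 0, 0.03, 0, 0.045, -0.004, 0, 0.07, 0, 0.045, -0.004, 0, 0.1, 0, 0.045, -0.03, -0.02, 0.1, -0.05, 0.045, -0.06, -0.04, 0.1, -0.1, 0.045, -0.09, -0.06, 0.1, -0.14, 0.045, -0.12, -0.08, 0.1, -0.14, 0.045, -0.12, -0.08, 0.1, -0.14, 0.045]

```text
clock: 19.87
tcp_pos: [0.5091, 0.0417, 0.137]
orientation: [-0.003, 0.106, 0.994, -0.004]
wrist_force: [-0.8, -0.0, -0.8]
finger_gap: 0.0448
grip_force: 0.0
```

```bash
cat > fit.py <<'E'
from h import *
import sys
# carrier pose fit: red/blue plate by colour rectangle; prints pose
c=cam('top');im=c['pixels'].astype(int);r,g,b=im[...,0],im[...,1],im[...,2]
s=env.get_state();print(s['clock'],s['tcp_pos'].round(4),'yaw',round(2*np.arctan2(s['orientation'][2],s['orientation'][1])-np.pi,4),s['orientation'].round(3))
for n,m in(('red',(r>80)&(g<.45*r)&(b<.45*r)),('blue',(b>90)&(g<.5*b)&(r<.5*b)),('black',(r+g+b<110))):
    k,l,st,ce=cv2.connectedComponentsWithStats(m.astype(np.uint8),connectivity=8)
    for i in range(1,k):
        if st[i,4]<40 or not(100<ce[i][1]<260 and 115<ce[i][0]<330): continue
        ys,xs=np.nonzero(l==i);P=np.array([p2w(c,(x,y),.006)[:2] for x,y in zip(xs,ys)])*1000
        R=cv2.minAreaRect(P.astype(np.float32));print(n,st[i,4],'ctr',np.round(R[0],1),'size',np.round(R[1],1),'ang',round(R[2],1),np.round((R[2]+45)%90-45,1)*np.pi/180)
E
python3 fit.py; python3 tagfit.py
```

```text
19.9167 [0.5128 0.0424 0.1379] yaw -0.2119 [-0.001  0.106  0.994 -0.004]
red 284 ctr [680.6 -73.3] size [68.7 39.4] ang 86.0 -0.06981317007977318
red 304 ctr [486.9  14.5] size [ 51.6 147. ] ang 78.0 -0.20943951023931953
black 94 ctr [686.1   7.9] size [27.8 35.2] ang 82.5 -0.1308996938995747
black 259 ctr [536.3  18.1] size [71.2 56.5] ang 43.4 0.7574728953655391
top 461
scene 869
[ 0.51766523 -0.41594591  0.07      ]
[ 0.52226615 -0.41984061  0.31684143] 123.48235294117649
```

Emit:
move_arm:
  moves: [-0.035, -0.003, 0, 0, 0.045, -0.077, -0.007, 0, 0, 0.045, -0.077, -0.007, 0, 0, 0.045, -0.077, -0.007, -0.035, 0, 0.045, -0.077, -0.007, -0.07, 0, 0.045, -0.077, -0.007, -0.1, 0, 0.045, -0.077, -0.007, -0.101, 0, 0.045, -0.077, -0.007, -0.101, 0, 0, -0.077, -0.007, -0.101, 0, 0, -0.077, -0.007, -0.101, 0, 0, -0.077, -0.007, -0.101, 0, 0, -0.077, -0.007, -0.101, 0, 0]

```text
clock: 21.02
tcp_pos: [0.4414, 0.0365, 0.0392]
orientation: [0.003, 0.105, 0.995, -0.003]
wrist_force: [1.3, -0.8, 5.7]
finger_gap: 0.0103
grip_force: 98.3
```

```bash
python3 - <<'E'
from h import *
s=env.get_state();p=s['tcp_pos'];print(p,s['finger_gap'],s['grip_force'])
e=np.array([np.cos(-.069),np.sin(-.069)]);n=np.array([-e[1],e[0]])
for nm,t in(('red',(.6633,-.0719)),('black',(.6702,.0238)),('blue',(.677,.1191))):
    t=np.array(t);print(nm,'pre',t-.175*e,'home',t-.049*e,'tcp lane',(p[:2]-t)@e,(p[:2]-t)@n)
E
```

```text
[0.44135273 0.03654984 0.03924725] 0.010269966294443631 98.32120299339294
red pre [ 0.48871642 -0.05983458] home [ 0.6144166  -0.06852168] tcp lane -0.22889624164753175 0.09288956539343524
black pre [0.49561642 0.03586542] home [0.6213166  0.02717832] tcp lane -0.2291817611846713 -0.003058433431938453
blue pre [0.50241642 0.13116542] home [0.6281166  0.12247832] tcp lane -0.22939509678199238 -0.09860048955343353
```

Emit:
move_arm:
  moves: [0, 0, 0.004, 0, 0, 0.004, -0.012, 0.006, 0.02, 0, 0.01, -0.026, 0.006, 0.04, 0, 0.016, -0.04, 0.006, 0.06, 0, 0.023, -0.054, 0.006, 0.08, 0, 0.031, -0.068, 0.006, 0.1, 0, 0.038, -0.082, 0.006, 0.12, 0, 0.045, -0.093, 0.006, 0.141, 0, 0.048, -0.096, 0.003, 0.141, 0, 0.048, -0.096, 0, 0.141, 0, 0.048, -0.096, 0, 0.141, 0]

```text
clock: 21.93
tcp_pos: [0.4884, -0.0609, 0.0394]
orientation: [0.003, 0.035, 0.999, -0.005]
wrist_force: [-1.8, -6.5, 11.1]
finger_gap: 0.01
grip_force: 99.8
```

```bash
python3 fit.py; python3 look.py top t7.png 190 100 320 230 4.5
```

```text
21.9833 [ 0.4884 -0.0609  0.0394] yaw -0.0702 [ 0.003  0.035  0.999 -0.005]
blue 287 ctr [694.6 126.5] size [69.5 39.4] ang 86.0 -0.06981317007977318
blue 392 ctr [633.5 123.2] size [74.2 50.3] ang 86.2 -0.06632251157578452
black 185 ctr [687.7  33.1] size [52.4 34.7] ang 84.8 -0.09075712110370514
black 424 ctr [489.5 249.8] size [141.1  69.5] ang 0.1 0.0017453292519943296
black 49 ctr [529.3 239.9] size [18.1 23.2] ang 1.3 0.022689280275926284
21.9833 [ 0.4884 -0.0609  0.0394] yaw -0.0702 [ 0.003  0.035  0.999 -0.005] [-1.8 -6.1 11.3]
```

View pics/t7.png

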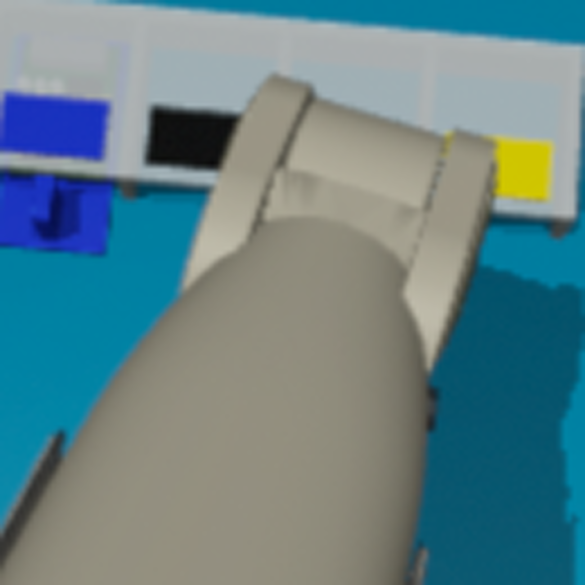

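Blue is home (visible under its roof, fin outside at (48,200)). Red is hidden by the arm, so I'm relying on the grip geometry and sliding in.

Emit:
move_arm:
  moves: [0.012, 0, 0, 0, 0, 0.026, -0.001, 0, 0, 0, 0.04, -0.002, 0, 0, 0, 0.054, -0.003, 0, 0, 0, 0.068, -0.004, 0, 0, 0, 0.082, -0.005, 0, 0, 0, 0.094, -0.006, 0, 0, 0, 0.104, -0.007, 0, 0, 0, 0.112, -0.007, 0, 0, 0, 0.118, -0.0075, 0, 0, 0, 0.122, -0.008, 0, 0, 0, 0.122, -0.008, 0, 0, 0]

```text
clock: 23.03
tcp_pos: [0.6064, -0.0659, 0.0392]
orientation: [-0.001, 0.034, 0.999, -0.003]
wrist_force: [-10.6, 0.6, 17.5]
finger_gap: 0.0101
grip_force: 100.6
```

Emit:
move_arm:
  moves: [0.003, 0, 0, 0, 0, 0.006, 0, 0, 0, 0, 0.009, 0, 0, 0, 0, 0.009, 0, 0, 0, 0]

```text
clock: 23.37
tcp_pos: [0.6153, -0.066, 0.0392]
orientation: [-0.001, 0.034, 0.999, -0.003]
wrist_force: [-11.0, 1.4, 17.4]
finger_gap: 0.0101
grip_force: 100.4
```

Emit:
move_arm:
  moves: [0.003, 0, 0, 0, 0, 0.006, 0, 0, 0, 0, 0.006, 0, 0, 0, 0]

```text
clock: 23.62
tcp_pos: [0.6209, -0.066, 0.0392]
orientation: [-0.001, 0.034, 0.999, -0.003]
wrist_force: [-11.9, -0.0, 17.5]
finger_gap: 0.0102
grip_force: 100.8
```

Emit:
move_arm:
  moves: [0.002, 0, 0, 0, 0, 0.004, 0, 0, 0, 0, 0.004, 0, 0, 0, 0]

```text
clock: 23.87
tcp_pos: [0.6209, -0.066, 0.0392]
orientation: [-0.005, 0.034, 0.999, -0.003]
wrist_force: [-23.3, -1.0, 26.4]
finger_gap: 0.01
grip_force: 101.7
```

Emit:
move_arm:
  moves: [-0.004, 0, 0, 0, 0, -0.004, 0, 0, 0, 0.045, -0.004, 0, 0, 0, 0.045, -0.004, 0, 0.0, 0, 0.045, -0.004, 0, 0.03, 0, 0.045, -0.004, 0, 0.07, 0, 0.045, -0.004, 0, 0.1, 0, 0.045, -0.03, 0.02, 0.1, 0.087, 0.045, -0.06, 0.045, 0.1, 0.087, 0.045, -0.09, 0.07, 0.1, 0.087, 0.045, -0.12, 0.1, 0.1, 0.087, 0.045, -0.12, 0.13, 0.1, 0.087, 0.045]

```text
clock: 24.87
tcp_pos: [0.5008, 0.0638, 0.136]
orientation: [-0.003, -0.009, 1.0, -0.003]
wrist_force: [-1.2, 0.4, -0.4]
finger_gap: 0.0452
grip_force: 0.0
```

```bash
python3 fit.py
```

```text
24.9167 [0.5036 0.0685 0.1367] yaw 0.0215 [-0.001 -0.011  1.    -0.002]
red 287 ctr [680.6 -72.9] size [69.5 39.4] ang 86.0 -0.06981317007977318
red 390 ctr [620.5 -66.3] size [73.3 49.6] ang 86.0 -0.06981317007977318
black 222 ctr [687.2  25.1] size [62.  34.8] ang 86.0 -0.06981317007977318
black 224 ctr [536.5  48.9] size [57.5 64.6] ang 50.2 -0.6946410422937431
```

Emit:
move_arm:
  moves: [-0.067, 0.182, 0, -0.01, 0.045, -0.067, 0.182, 0, -0.01, 0.045, -0.067, 0.182, 0, -0.01, 0.045, -0.067, 0.182, 0, -0.01, 0.045, -0.067, 0.182, 0, -0.01, 0.045, -0.067, 0.182, 0, -0.01, 0.045, -0.067, 0.182, 0, -0.01, 0.045, -0.067, 0.182, 0, -0.01, 0.045]

```text
clock: 25.58
tcp_pos: [0.4411, 0.2448, 0.1371]
orientation: [0.001, -0.005, 1.0, -0.003]
wrist_force: [-0.3, 0.1, -0.3]
finger_gap: 0.0448
grip_force: 0.0
```

```bash
python3 fit.py|grep -v red; python3 look.py top t8.png 110 100 240 240 4.2
```

```text
25.6333 [0.4413 0.2443 0.1372] yaw 0.008 [ 0.001 -0.004  1.    -0.003]
blue 285 ctr [694.5 126.3] size [69.1 39.4] ang 86.0 -0.06981317007977318
blue 393 ctr [633.5 123.2] size [73.5 50.3] ang 86.2 -0.06632251157578452
black 236 ctr [687.5  26.8] size [64.7 34.8] ang 85.5 -0.07853981633974483
black 807 ctr [488.9 279.5] size [139.8 131.2] ang 1.3 0.022689280275926284
25.6333 [0.4413 0.2443 0.1372] yaw 0.008 [ 0.001 -0.004  1.    -0.003] [ 0.9 -0.2 -0. ]
```

View pics/t8.png

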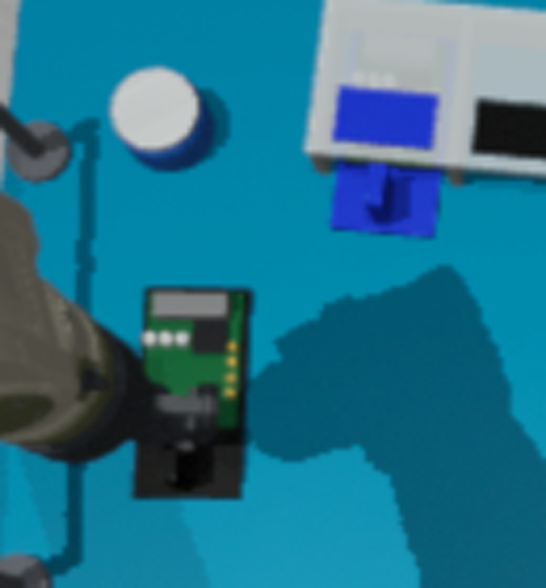

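Black is unmoved, with corners (147,290), (252,291), (242,498) and (134,497). Grasp and lift it.

Emit:
move_arm:
  moves: [-0.005, 0.006, 0, 0, 0.045, -0.005, 0.006, -0.035, 0, 0.045, -0.005, 0.006, -0.07, 0, 0.045, -0.005, 0.006, -0.098, 0, 0.045, -0.005, 0.006, -0.1, 0, 0.045, -0.005, 0.006, -0.1, 0, 0, -0.005, 0.006, -0.1, 0, 0, -0.005, 0.006, -0.1, 0, 0, -0.005, 0.006, -0.1, 0, 0, -0.005, 0.006, -0.1, 0, 0]

```text
clock: 26.52
tcp_pos: [0.4376, 0.2511, 0.0394]
orientation: [0.003, -0.004, 1.0, -0.003]
wrist_force: [-0.4, -2.5, 7.6]
finger_gap: 0.0101
grip_force: 98.6
```

```bash
python3 - <<'E'
from h import *
c=cam('top');P=np.array([p2w(c,((u+.5)/4.2-.5+110,(v+.5)/4.2-.5+100),.006)[:2] for u,v in((147,290),(252,291),(242,498),(134,497))])
d=(P[0]+P[1]-P[2]-P[3])/2;print(P.mean(0),np.arctan2(d[1],d[0]),np.linalg.norm(d))
s=env.get_state();print(s['tcp_pos'],2*np.arctan2(s['orientation'][2],s['orientation'][1])-np.pi)
E
```

```text
[0.48978113 0.24935276] 0.016059624477149093 0.14652852085656423
[0.43756901 0.25109002 0.03940906] 0.008362455521148782
```

Emit:
move_arm:
  moves: [0, 0, 0.006, 0, 0, 0, -0.02, 0.01, 0, 0, 0.002, -0.045, 0.01, 0, 0, 0.004, -0.07, 0.01, -0.01, 0, 0.008, -0.095, 0.01, -0.02, 0, 0.014, -0.12, 0.01, -0.03, 0, 0.022, -0.145, 0.01, -0.04, 0, 0.032, -0.17, 0.01, -0.05, 0, 0.043, -0.195, 0.01, -0.06, 0, 0.053, -0.21, 0.008, -0.077, 0, 0.058, -0.215, 0.004, -0.077, 0, 0.058, -0.215, 0.001, -0.077, 0]

```text
clock: 27.57
tcp_pos: [0.4963, 0.0339, 0.0393]
orientation: [0.003, 0.035, 0.999, -0.004]
wrist_force: [-8.1, -11.4, 34.1]
finger_gap: 0.0099
grip_force: 103.0
```

Emit:
move_arm:
  moves: [0, 0, 0, 0, 0, 0, 0, 0, 0, 0]

```text
clock: 27.73
tcp_pos: [0.4955, 0.0356, 0.0395]
orientation: [0.003, 0.034, 0.999, -0.004]
wrist_force: [1.8, -3.2, 4.9]
finger_gap: 0.0102
grip_force: 98.5
```

```bash
python3 fit.py
```

```text
27.7833 [0.4955 0.0358 0.0395] yaw -0.0679 [ 0.003  0.034  0.999 -0.004]
red 287 ctr [680.6 -72.9] size [69.5 39.4] ang 86.0 -0.06981317007977318
red 384 ctr [620.4 -66. ] size [72.5 49.3] ang 85.5 -0.07853981633974483
black 175 ctr [531.7  -7.1] size [ 42.6 121.7] ang 72.0 -0.3141592653589793
```

Emit:
move_arm:
  moves: [0.012, 0, 0, 0, 0, 0.026, -0.001, 0, 0, 0, 0.04, -0.002, 0, 0, 0, 0.054, -0.003, 0, 0, 0, 0.068, -0.004, 0, 0, 0, 0.082, -0.005, 0, 0, 0, 0.094, -0.006, 0, 0, 0, 0.104, -0.007, 0, 0, 0, 0.112, -0.007, 0, 0, 0, 0.118, -0.0075, 0, 0, 0, 0.122, -0.008, 0, 0, 0, 0.122, -0.008, 0, 0, 0]

```text
clock: 28.78
tcp_pos: [0.614, 0.0297, 0.0394]
orientation: [-0.0, 0.033, 0.999, -0.003]
wrist_force: [-6.0, 0.5, 11.1]
finger_gap: 0.01
grip_force: 99.8
```

Emit:
move_arm:
  moves: [0.003, 0, 0, 0, 0, 0.006, 0, 0, 0, 0, 0.009, 0, 0, 0, 0, 0.009, 0, 0, 0, 0]

```text
clock: 29.12
tcp_pos: [0.6227, 0.0297, 0.0394]
orientation: [-0.0, 0.033, 0.999, -0.003]
wrist_force: [-7.3, 0.4, 11.9]
finger_gap: 0.01
grip_force: 99.7
```

Emit:
move_arm:
  moves: [0.002, 0, 0, 0, 0, 0.004, 0, 0, 0, 0, 0.004, 0, 0, 0, 0]

```text
clock: 29.37
tcp_pos: [0.6244, 0.0297, 0.0394]
orientation: [-0.003, 0.033, 0.999, -0.003]
wrist_force: [-13.7, 0.1, 16.4]
finger_gap: 0.01
grip_force: 100.6
```

Emit:
move_arm:
  moves: [-0.002, 0, 0, 0, 0, -0.003, 0, 0, 0, 0.045, -0.003, 0, 0, 0, 0.045, -0.003, 0, 0.0, 0, 0.045, -0.003, 0, 0.03, 0, 0.045, -0.003, 0, 0.07, 0, 0.045, -0.003, 0, 0.11, 0, 0.045, -0.03, -0.03, 0.14, 0, 0.045, -0.06, -0.06, 0.14, 0, 0.045, -0.09, -0.1, 0.14, 0, 0.045, -0.12, -0.14, 0.14, 0, 0.045, -0.15, -0.17, 0.14, 0, 0.045]

```text
clock: 30.37
tcp_pos: [0.4951, -0.1246, 0.1784]
orientation: [0.002, 0.034, 0.999, -0.004]
wrist_force: [0.7, -0.6, 0.6]
finger_gap: 0.0449
grip_force: 0.0
```

Emit:
move_arm:
  moves: [-0.03, -0.04, 0, 0.05, 0.045, -0.03, -0.08, 0, 0.1, 0.045, -0.03, -0.12, 0, 0.2, 0.045, -0.03, -0.16, 0, 0.3, 0.045, -0.01, -0.19, 0, 0.39, 0.045, 0, -0.22, 0, 0.39, 0.045, 0.01, -0.24, 0, 0.39, 0.045, 0.01, -0.24, 0, 0.39, 0.045]

```text
clock: 31.03
tcp_pos: [0.5072, -0.3679, 0.177]
orientation: [0.002, -0.159, 0.987, -0.004]
wrist_force: [0.4, -1.0, 0.5]
finger_gap: 0.0448
grip_force: 0.0
```

```bash
python3 fit.py;python3 look.py top t9.png 170 100 320 190 4
```

```text
31.0833 [ 0.5062 -0.3655  0.177 ] yaw 0.3196 [ 0.002 -0.159  0.987 -0.003]
red 288 ctr [680.6 -72.8] size [69.7 39.4] ang 86.0 -0.06981317007977318
red 385 ctr [620.6 -66. ] size [72.3 49.3] ang 86.0 -0.06981317007977318
blue 289 ctr [694.6 126.6] size [70.  39.4] ang 86.0 -0.06981317007977318
blue 384 ctr [633.5 123.2] size [74.2 50.3] ang 86.2 -0.06632251157578452
black 249 ctr [687.6  26.6] size [66.2 36. ] ang 86.0 -0.06981317007977318
black 381 ctr [627.9  29.9] size [73.3 49.7] ang 86.5 -0.061086523819801536
31.0833 [ 0.5062 -0.3655  0.177 ] yaw 0.3196 [ 0.002 -0.159  0.987 -0.003] [-1.1  0.5 -0.1]
```

View pics/t9.png

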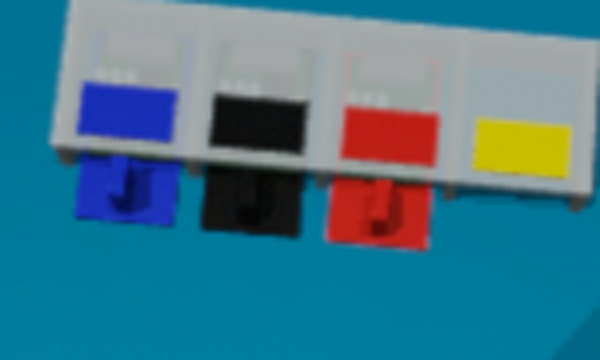

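All three carriers are home: fins outside at (125,180), (252,190) and (382,205), plates square to their lanes. Now triangulating the rail bands.

```bash
cat > rail.py <<'E'
from h import *
a=cam('top');b=cam('scene')
def cent(c,box,f):
    im=c['pixels'][box[1]:box[3],box[0]:box[2]].astype(int);m=f(im[...,0],im[...,1],im[...,2]);k,l,s,ce=cv2.connectedComponentsWithStats(m.astype(np.uint8),connectivity=8);i=1+np.argmax(s[1:,4]);return ce[i]+np.array(box[:2]),s[i]
G=lambda r,g,b:(g>1.3*r)&(g>1.2*b);K=lambda r,g,b:(r+g+b<150)
Pm=lambda c:np.array(c['camera_matrix'])@np.c_[cv2.Rodrigues(np.array(c['rvec'],float))[0],np.array(c['tvec'],float).ravel()]
R={}
for n,f,ba,bb in(('green',G,(88,200,104,216),(318,108,340,122)),('black',K,(92,139,107,153),(362,124,379,138))):
    u,su=cent(a,ba,f);v,sv=cent(b,bb,f);X=cv2.triangulatePoints(Pm(a),Pm(b),u.reshape(2,1),v.reshape(2,1)).ravel();X=X[:3]/X[3]
    print(n,u.round(2),su[2:],v.round(2),sv[2:],'tri',X.round(4),'top@.143',p2w(a,u,.143)[:2].round(4),'scene@.141',p2w(b,v,.141)[:2].round(4));R[n]=X
E
python3 rail.py
```

```text
green [ 95.94 207.91] [ 5  7 34] [328.79 114.57] [ 5  4 14] tri [0.4225 0.3615 0.1411] top@.143 [0.4235 0.3621] scene@.141 [0.422 0.36 ]
black [ 99.64 145.29] [ 4  4 14] [370.91 131.73] [ 5  3 11] tri [0.5885 0.3693 0.1388] top@.143 [0.5888 0.369 ] scene@.141 [0.5901 0.3637]
```

Emit:
move_arm:
  moves: [0.016, -0.03, 0, 0, 0.045, 0.016, -0.054, 0, 0, 0.045, 0.016, -0.054, 0, 0, 0.045, 0.016, -0.054, 0, 0, 0.045, 0.016, -0.054, -0.03, 0, 0.045, 0.016, -0.054, -0.06, 0, 0.045, 0.016, -0.054, -0.091, 0, 0.045, 0.016, -0.054, -0.091, 0, 0.045, 0.016, -0.054, -0.091, 0, 0.045]

```text
clock: 31.98
tcp_pos: [0.5206, -0.4149, 0.0862]
orientation: [0.0, -0.161, 0.987, -0.001]
wrist_force: [0.5, -0.6, 0.6]
finger_gap: 0.0452
grip_force: 0.0
```

Emit:
move_arm:
  moves: [0.002, -0.005, 0, 0, 0.045, 0.002, -0.005, 0, 0, 0, 0.002, -0.005, 0, 0, 0, 0.002, -0.005, 0, 0, 0, 0.002, -0.005, 0, 0, 0, 0.002, -0.005, 0, 0, 0, 0.002, -0.005, 0, 0, 0]
  newtons: 50

```text
clock: 32.57
tcp_pos: [0.5246, -0.4237, 0.0893]
orientation: [0.003, -0.16, 0.987, -0.005]
wrist_force: [-0.4, -0.2, 6.1]
finger_gap: 0.009
grip_force: 51.3
```

Emit:
move_arm:
  moves: [0, 0, 0.02, 0, 0, 0, 0, 0.05, 0, 0, 0, 0, 0.085, 0, 0, 0, 0, 0.12, 0, 0, 0, 0, 0.155, 0, 0, 0, 0, 0.19, 0, 0, 0, 0, 0.2, 0, 0, 0, 0, 0.2, 0, 0]

```text
clock: 33.23
tcp_pos: [0.5249, -0.4237, 0.292]
orientation: [0.004, -0.16, 0.987, -0.006]
wrist_force: [-0.5, 0.9, -1.0]
finger_gap: 0.0089
grip_force: 50.3
```

Emit:
move_arm:
  moves: [0, 0.035, 0, 0, 0, 0, 0.07, 0, 0, 0, 0, 0.105, 0, 0, 0, 0, 0.14, 0, 0, 0, 0, 0.175, 0, -0.03, 0, 0, 0.21, 0, -0.06, 0, 0, 0.245, 0, -0.09, 0, 0, 0.28, 0, -0.12, 0, 0, 0.315, 0, -0.15, 0, 0, 0.35, 0, -0.18, 0, 0, 0.385, 0, -0.21, 0, 0, 0.42, 0, -0.24, 0]

```text
clock: 34.23
tcp_pos: [0.5225, -0.0009, 0.2854]
orientation: [0.0, -0.04, 0.999, -0.003]
wrist_force: [0.2, -0.1, -1.1]
finger_gap: 0.009
grip_force: 50.3
```

Emit:
move_arm:
  moves: [0, 0.035, 0, 0, 0, 0, 0.07, 0, 0, 0, 0.005, 0.105, 0, 0, 0, 0.01, 0.14, 0, 0, 0, 0.015, 0.175, 0, 0, 0, 0.02, 0.21, 0, -0.01, 0, 0.025, 0.245, 0, -0.02, 0, 0.035, 0.28, 0, -0.033, 0, 0.045, 0.315, 0, -0.033, 0, 0.055, 0.34, 0, -0.033, 0, 0.06, 0.36, 0, -0.033, 0, 0.06, 0.365, 0, -0.033, 0]

```text
clock: 35.23
tcp_pos: [0.5834, 0.3653, 0.2836]
orientation: [-0.001, -0.026, 1.0, -0.004]
wrist_force: [-0.3, -0.4, -1.2]
finger_gap: 0.0093
grip_force: 50.3
```

Emit:
move_arm:
  moves: [0, 0, 0, 0, 0, 0, 0, 0, 0, 0]

```text
clock: 35.4
tcp_pos: [0.5831, 0.3617, 0.2857]
orientation: [0.0, -0.024, 1.0, -0.004]
wrist_force: [0.4, -0.7, -0.8]
finger_gap: 0.0092
grip_force: 50.3
```

```bash
python3 look.py scene s10.png 280 40 420 160 5
```

```text
35.4 [0.5831 0.3617 0.2857] yaw 0.0488 [ 0.    -0.024  1.    -0.004] [ 0.4 -0.7 -0.8]
```

```bash
cat > tagz.py <<'E'
from h import *
from scipy.optimize import minimize
import sys
zf,yaw,x0,y0=map(float,sys.argv[1:5])
B=[((-.03,.03),(.012,.017),(0,.066)),((-.03,.03),(-.017,-.012),(0,.066)),((-.03,.03),(-.017,.017),(.066,.072))]
c=cam('scene');im=c['pixels'].astype(int);r,g,b=im[...,0],im[...,1],im[...,2]
def pr(x,y):
    out=[]
    for bx in B:
        P=np.array([(X,Y,Z) for X in bx[0] for Y in bx[1] for Z in bx[2]])
        out.append(w2p(c,np.c_[x+P[:,0]*np.cos(yaw)-P[:,1]*np.sin(yaw),y+P[:,0]*np.sin(yaw)+P[:,1]*np.cos(yaw),zf+P[:,2]]))
    return out
def ren(x,y):
    S=8;W=np.zeros((384*S,512*S),np.uint8)
    for q in pr(x,y): cv2.fillConvexPoly(W,cv2.convexHull(((q+.5)*S).astype(np.int32)),255)
    return cv2.resize(W,(512,384),interpolation=cv2.INTER_AREA)/255.
Q=np.vstack(pr(x0,y0));lo=Q.min(0).astype(int)-8;hi=Q.max(0).astype(int)+8
m=((g>1.25*r)&(g>1.15*b)).astype(np.uint8);M=np.zeros_like(m);M[lo[1]:hi[1],lo[0]:hi[0]]=m[lo[1]:hi[1],lo[0]:hi[0]]
cn,_=cv2.findContours(M,cv2.RETR_EXTERNAL,cv2.CHAIN_APPROX_NONE);M[:]=0;cv2.drawContours(M,[max(cn,key=cv2.contourArea)],-1,1,-1)
f=lambda p:np.abs(ren(*p)-M).sum()
s=minimize(f,[x0,y0],method='Nelder-Mead',options=dict(initial_simplex=[[x0,y0],[x0+.012,y0],[x0,y0+.012]],maxiter=60));print('model px',ren(*s.x).sum(),'mask',M.sum(),'fit',s.x.round(4),s.fun,'start',f((x0,y0)))
E
python3 tagz.py 0.1964 0.049 0.583 0.362
```

```text
model px 594.4235294117648 mask 624 fit [0.5824 0.3601] 89.49019607843137 start 108.27843137254901
```

View pics/s10.png

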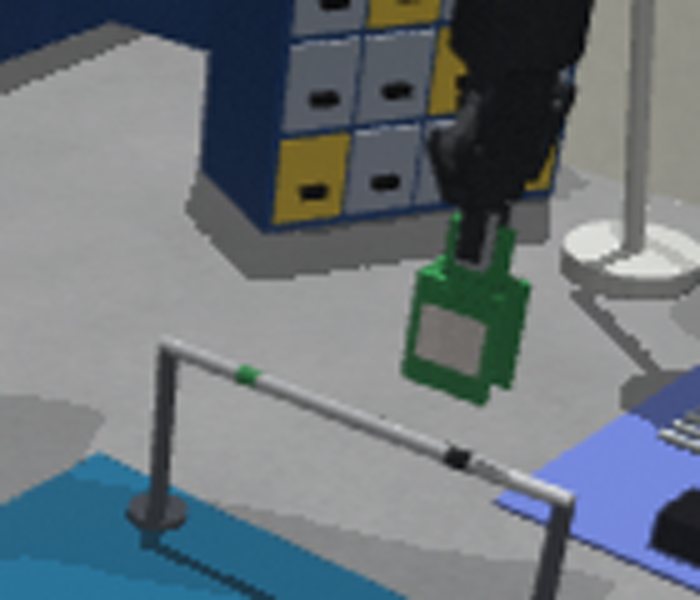

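The tag hangs level in the fingers at (465,330) above the bar, black band at (458,457). Lining up and lowering.

Emit:
move_arm:
  moves: [0.005, 0.008, 0, -0.004, 0, 0.005, 0.008, 0, -0.004, 0, 0.005, 0.008, 0, -0.004, 0, 0.005, 0.008, -0.02, -0.004, 0, 0.005, 0.008, -0.04, -0.004, 0, 0.005, 0.008, -0.055, -0.004, 0, 0.005, 0.008, -0.068, -0.004, 0, 0.005, 0.008, -0.068, -0.004, 0]

```text
clock: 36.17
tcp_pos: [0.5873, 0.3687, 0.2163]
orientation: [-0.001, -0.022, 1.0, -0.004]
wrist_force: [0.5, 0.0, -1.6]
finger_gap: 0.009
grip_force: 50.3
```

Emit:
move_arm:
  moves: [0.001, 0.001, -0.015, 0, 0, 0.001, 0.001, -0.03, 0, 0, 0.001, 0.001, -0.04, 0, 0, 0.001, 0.001, -0.044, 0, 0, 0.001, 0.001, -0.044, 0, 0]

```text
clock: 36.58
tcp_pos: [0.5893, 0.3707, 0.1747]
orientation: [0.001, -0.022, 1.0, -0.004]
wrist_force: [-1.0, -0.1, -1.3]
finger_gap: 0.0093
grip_force: 50.3
```

Emit:
move_arm:
  moves: [0, 0, -0.002, 0, 0, 0, 0, -0.004, 0, 0, 0, 0, -0.004, 0, 0]

```text
clock: 36.83
tcp_pos: [0.5901, 0.3714, 0.1719]
orientation: [0.002, -0.022, 1.0, -0.003]
wrist_force: [0.6, -1.1, -1.7]
finger_gap: 0.0089
grip_force: 50.3
```

Emit:
move_arm:
  moves: [0, -0.001, -0.002, 0, 0, 0, -0.001, -0.003, 0, 0, 0, -0.001, -0.003, 0, 0, 0, -0.001, -0.003, 0, 0]

```text
clock: 37.17
tcp_pos: [0.5901, 0.3704, 0.1691]
orientation: [0.002, -0.022, 1.0, -0.003]
wrist_force: [-1.4, -0.8, 2.5]
finger_gap: 0.0092
grip_force: 50.8
```

Seated (contact at the predicted height). Sliding along the bar.

Emit:
move_arm:
  moves: [-0.006, 0, 0.001, 0, 0, -0.02, -0.001, 0.001, 0, 0, -0.036, -0.002, 0.001, 0, 0, -0.052, -0.0025, 0.001, 0, 0, -0.068, -0.003, 0.001, 0, 0, -0.084, -0.004, 0.001, 0, 0, -0.1, -0.005, 0.001, 0, 0, -0.116, -0.0055, 0.001, 0, 0, -0.132, -0.006, 0.001, 0, 0, -0.148, -0.007, 0.001, 0, 0, -0.16, -0.0075, 0.001, 0, 0, -0.166, -0.008, 0.0005, 0, 0]

```text
clock: 38.17
tcp_pos: [0.4223, 0.3623, 0.1691]
orientation: [0.001, -0.023, 1.0, -0.003]
wrist_force: [1.2, 0.7, 1.7]
finger_gap: 0.0087
grip_force: 50.6
```

Emit:
move_arm:
  moves: [0, 0, 0, 0, 0, 0, 0, 0, 0, 0]

```text
clock: 38.33
tcp_pos: [0.4232, 0.3624, 0.1691]
orientation: [0.001, -0.023, 1.0, -0.003]
wrist_force: [-3.9, 0.0, 4.4]
finger_gap: 0.009
grip_force: 50.8
```

```bash
python3 look.py scene s11.png 280 40 420 160 5; python3 tagz.py 0.080 0.046 0.4235 0.362
```

```text
38.3333 [0.4232 0.3624 0.1691] yaw 0.0452 [ 0.001 -0.023  1.    -0.003] [-3.9  0.   4.4]
model px 450.71372549019605 mask 444 fit [0.423  0.3604] 79.55294117647058 start 85.75686274509803
```

Emit:
move_arm:
  moves: [0, 0, 0, 0, 0.02, 0, 0, 0, 0, 0.03, 0, 0, 0, 0, 0.04, 0, 0, 0, 0, 0.04, 0, 0, 0.01, 0, 0.04, 0, 0, 0.03, 0, 0.04, 0, 0, 0.06, 0, 0.04, 0, 0, 0.1, 0, 0.04, -0.02, -0.03, 0.12, 0, 0.04, -0.03, -0.07, 0.12, 0, 0.04, -0.03, -0.11, 0.12, 0, 0.04, -0.03, -0.15, 0.12, 0, 0.04]

```text
clock: 39.43
tcp_pos: [0.3934, 0.2114, 0.2903]
orientation: [0.003, -0.023, 1.0, -0.003]
wrist_force: [0.8, 0.2, 0.7]
finger_gap: 0.0401
grip_force: 0.0
```

```bash
python3 tagz.py 0.080 0.046 0.4235 0.362; python3 - <<'E'
from h import *
c=cam('top');im=c['pixels'].astype(int);r,g,b=im[...,0],im[...,1],im[...,2];m=(g>1.25*r)&(g>1.15*b)
w=m[170:240,80:130];y,x=np.nonzero(w);print('green bbox',x.min()+80,x.max()+80,y.min()+170,y.max()+170,w.sum())
for X in(-.03,.03): print(w2p(c,[(.4225+X,.3615,.152)]))
# fin-top strip ends predicted and mask centre on top plane
print(p2w(c,((x.min()+x.max())/2+80,(y.min()+y.max())/2+170),.13))
E
python3 fit.py
```

```text
model px 452.18431372549026 mask 483 fit [0.4229 0.3647] 104.8078431372549 start 112.49019607843138
39.5833 [0.3941 0.2101 0.2901] yaw 0.0397 [ 0.002 -0.02   1.    -0.003]
red 283 ctr [680.5 -73.2] size [68.6 39.3] ang 86.5 -0.061086523819801536
red 391 ctr [621.1 -77.1] size [52.9 72.2] ang 1.2 0.020943951023931952
blue 286 ctr [694.5 126.5] size [69.5 39.4] ang 86.0 -0.06981317007977318
blue 393 ctr [633.5 123.2] size [74.2 50.3] ang 86.2 -0.06632251157578452
black 238 ctr [687.3  26.7] size [64.7 34.8] ang 86.0 -0.06981317007977318
black 372 ctr [627.7  29.9] size [73.1 49.1] ang 86.0 -0.06981317007977318
black 692 ctr [438.4 301.3] size [125.4 114.5] ang 72.4 -0.30717794835100204Traceback (most recent call last):
  File "<stdin>", line 3, in <module>
    return umr_minimum(a, axis, None, out, keepdims, initial, where)
ValueError: zero-size array to reduction operation minimum which has no identity
```

Red was knocked: its visible end is now at y −77 mm and yaw +0.02 (it was −66 mm, −0.07). It's still marginally in tolerance, but I'll mend it.

Emit:
move_arm:
  moves: [0.017, -0.035, 0, 0, 0.04, 0.034, -0.07, 0, 0, 0.04, 0.051, -0.105, 0, 0, 0.04, 0.068, -0.14, 0, 0, 0.04, 0.085, -0.175, -0.02, 0, 0.04, 0.102, -0.21, -0.04, 0, 0.04, 0.119, -0.245, -0.06, 0, 0.04, 0.136, -0.28, -0.08, 0, 0.04, 0.153, -0.315, -0.1, 0, 0.04, 0.153, -0.34, -0.12, 0, 0.04, 0.153, -0.36, -0.12, 0, 0.04, 0.153, -0.36, -0.12, 0, 0.04]

```text
clock: 40.58
tcp_pos: [0.5472, -0.1505, 0.1666]
orientation: [0.0, -0.021, 1.0, -0.003]
wrist_force: [-0.7, 0.0, 0.7]
finger_gap: 0.0403
grip_force: 0.0
```

```bash
python3 fit.py; python3 tagz.py 0.080 0.046 0.4235 0.362;python3 - <<'E'
from h import *
c=cam('top');im=c['pixels'].astype(int);r,g,b=im[...,0],im[...,1],im[...,2];m=(g>1.2*r)&(g>1.1*b)&~((b>1.3*g))
q=w2p(c,[(.4225,.3615,.186),(.4525,.363,.152),(.3925,.36,.152),(.4225,.3615,.14)]);print(q.round(1))
y,x=np.nonzero(m[180:235,75:115]);print(x.min()+75,x.max()+75,y.min()+180,y.max()+180,len(x)) if len(x) else print('none')
E
```

```text
40.6333 [ 0.5473 -0.1487  0.1677] yaw 0.0423 [ 0.001 -0.021  1.    -0.003]
red 144 ctr [682.1 -61. ] size [38.2 42.5] ang 1.2 0.020943951023931952
blue 290 ctr [694.4 126.6] size [70.  39.7] ang 86.0 -0.06981317007977318
blue 385 ctr [633.5 123.2] size [74.2 50.3] ang 86.2 -0.06632251157578452
black 249 ctr [687.6  26.6] size [66.2 36. ] ang 86.0 -0.06981317007977318
black 383 ctr [627.6  30.1] size [73.4 49.9] ang 86.0 -0.06981317007977318
model px 452.18431372549026 mask 483 fit [0.4229 0.3647] 104.8078431372549 start 112.49019607843138
[[ 89.  205.8]
 [ 95.3 196. ]
 [ 94.1 219.7]
 [ 96.6 208.5]]
87 109 196 221 438
```

Emit:
move_arm:
  moves: [-0.03, -0.04, 0, 0, 0.04, -0.05, -0.08, 0, 0, 0.04, -0.07, -0.12, 0, 0, 0.04, -0.07, -0.16, 0, 0, 0.04, -0.07, -0.2, 0, 0, 0.04]

```text
clock: 41.15
tcp_pos: [0.477, -0.3374, 0.1706]
orientation: [0.002, -0.024, 1.0, -0.004]
wrist_force: [1.4, 0.4, 0.3]
finger_gap: 0.0403
grip_force: 0.0
```

```bash
python3 fit.py
```

```text
41.2 [ 0.4779 -0.3461  0.1704] yaw 0.0417 [ 0.003 -0.021  1.    -0.007]
red 283 ctr [680.5 -73.2] size [68.6 39.3] ang 86.5 -0.061086523819801536
red 391 ctr [621.1 -77.1] size [52.9 72.2] ang 1.2 0.020943951023931952
blue 287 ctr [694.6 126.5] size [69.5 39.4] ang 86.0 -0.06981317007977318
blue 389 ctr [633.5 123.2] size [74.2 50.3] ang 86.2 -0.06632251157578452
black 246 ctr [687.5  26.4] size [65.9 36. ] ang 86.0 -0.06981317007977318
black 376 ctr [627.9  29.8] size [73.  49.2] ang 86.5 -0.061086523819801536
```

Emit:
move_arm:
  moves: [0.01, 0.035, 0, -0.02, 0.04, 0.03, 0.07, 0, -0.02, 0.04, 0.045, 0.105, 0, -0.02, 0.04, 0.06, 0.14, 0, -0.02, 0.04, 0.08, 0.17, 0, -0.02, 0.04, 0.095, 0.2, 0, -0.02, 0.04, 0.11, 0.23, 0, -0.02, 0.04, 0.125, 0.255, 0, -0.02, 0.04, 0.134, 0.269, 0, -0.02, 0.04, 0.134, 0.269, 0, -0.02, 0.04, 0.134, 0.269, 0, -0.02, 0.04]

```text
clock: 42.12
tcp_pos: [0.6116, -0.0661, 0.1696]
orientation: [0.002, -0.015, 1.0, -0.003]
wrist_force: [-0.0, -0.1, -0.1]
finger_gap: 0.0403
grip_force: 0.0
```

Emit:
move_arm:
  moves: [0, 0, 0, 0, 0.04, 0, 0, 0, 0, 0.04]

```text
clock: 42.28
tcp_pos: [0.6107, -0.069, 0.1692]
orientation: [0.001, -0.012, 1.0, -0.003]
wrist_force: [-0.0, 0.5, -0.8]
finger_gap: 0.04
grip_force: 0.0
```

Shift −8 mm in y, descend, grip.

Emit:
move_arm:
  moves: [0.001, -0.008, -0.02, 0, 0.04, 0.001, -0.008, -0.06, 0, 0.04, 0.001, -0.008, -0.1, 0, 0.04, 0.001, -0.008, -0.128, 0, 0.04, 0.001, -0.008, -0.129, 0, 0.04, 0.001, -0.008, -0.129, 0, 0.04, 0.001, -0.008, -0.129, 0, 0, 0.001, -0.008, -0.129, 0, 0, 0.001, -0.008, -0.129, 0, 0, 0.001, -0.008, -0.129, 0, 0, 0.001, -0.008, -0.129, 0, 0]
  newtons: 60

```text
clock: 43.2
tcp_pos: [0.614, -0.0769, 0.0427]
orientation: [0.004, -0.012, 1.0, -0.004]
wrist_force: [-1.0, 1.1, 6.5]
finger_gap: 0.0108
grip_force: 62.1
```

Emit:
move_arm:
  moves: [-0.003, 0.001, 0.001, 0, 0, -0.005, 0.003, 0.001, -0.025, 0, -0.005, 0.005, 0.001, -0.05, 0, -0.005, 0.007, 0.001, -0.075, 0, -0.005, 0.009, 0.001, -0.094, 0, -0.005, 0.009, 0.001, -0.094, 0, -0.002, 0.009, 0.001, -0.094, 0, 0.001, 0.009, 0.001, -0.094, 0, 0.003, 0.009, 0.001, -0.094, 0, 0.003, 0.009, 0.001, -0.094, 0]

```text
clock: 44.03
tcp_pos: [0.6137, -0.0683, 0.0427]
orientation: [0.0, 0.035, 0.999, -0.004]
wrist_force: [-7.5, -0.9, 10.7]
finger_gap: 0.0103
grip_force: 62.7
```

Emit:
move_arm:
  moves: [0.002, 0, 0, 0, 0, 0.004, 0, 0, 0, 0, 0.004, 0, 0, 0, 0]

```text
clock: 44.28
tcp_pos: [0.6173, -0.0681, 0.0426]
orientation: [0.0, 0.035, 0.999, -0.004]
wrist_force: [-8.6, 0.1, 12.3]
finger_gap: 0.0106
grip_force: 63.0
```

Emit:
move_arm:
  moves: [0.002, 0, 0, 0, 0, 0.004, 0, 0, 0, 0, 0.004, 0, 0, 0, 0]

```text
clock: 44.53
tcp_pos: [0.6174, -0.0681, 0.0427]
orientation: [-0.004, 0.035, 0.999, -0.004]
wrist_force: [-19.7, -1.0, 20.6]
finger_gap: 0.0108
grip_force: 64.1
```

Contact with the back wall. Release, clear off, and check.

Emit:
move_arm:
  moves: [-0.004, 0, 0, 0, 0, -0.004, 0, 0, 0, 0.04, -0.004, 0, 0, 0, 0.04, -0.004, 0, 0.0, 0, 0.04, -0.004, 0, 0.03, 0, 0.04, -0.004, 0, 0.07, 0, 0.04, -0.004, 0, 0.11, 0, 0.04, -0.03, -0.04, 0.13, 0, 0.04, -0.06, -0.08, 0.13, 0, 0.04, -0.09, -0.12, 0.13, 0, 0.04, -0.12, -0.16, 0.13, 0, 0.04, -0.14, -0.2, 0.13, 0, 0.04]

```text
clock: 45.53
tcp_pos: [0.5011, -0.237, 0.1711]
orientation: [0.001, 0.034, 0.999, -0.004]
wrist_force: [0.5, 0.2, 0.1]
finger_gap: 0.0402
grip_force: 0.0
```

Emit:
move_arm:
  moves: [0, -0.03, 0, 0, 0.04, 0, -0.05, 0, 0, 0.04, 0, -0.05, 0, 0, 0.04]

```text
clock: 45.78
tcp_pos: [0.5022, -0.2907, 0.1707]
orientation: [0.002, 0.037, 0.999, -0.005]
wrist_force: [0.9, -0.2, -0.7]
finger_gap: 0.0396
grip_force: 0.0
```

```bash
python3 fit.py; python3 tagz.py 0.080 0.046 0.4235 0.362
```

```text
45.8333 [ 0.5022 -0.2885  0.1705] yaw -0.0728 [ 0.001  0.036  0.999 -0.004]
red 286 ctr [680.6 -73. ] size [69.3 39.4] ang 86.0 -0.06981317007977318
red 384 ctr [620.5 -68.4] size [72.1 49.3] ang 86.0 -0.06981317007977318
blue 290 ctr [694.4 126.6] size [70.  39.7] ang 86.0 -0.06981317007977318
blue 384 ctr [633.5 123.2] size [74.2 50.3] ang 86.2 -0.06632251157578452
black 247 ctr [687.5  26.4] size [65.9 36. ] ang 86.0 -0.06981317007977318
black 382 ctr [627.5  30.1] size [73.4 50.2] ang 86.0 -0.06981317007977318
model px 452.18431372549026 mask 483 fit [0.4229 0.3647] 104.8078431372549 start 112.49019607843138
```

Everything is aligned, home and at rest, so I'm handing in.

```bash
python3 -c "
from h import *
print(env.hand_in())"
```

```text
the job is handed in; nothing more can be done
None
```

I handed the job in at about 46 s of the 210 s allowed, but the hand-in returned no verdict, so I don't have the judged result. By my last camera fits, the black, red and blue carriers (no yellow was present) are home in their own lanes and the tag hangs centred on the green band. Red was knocked askew near the end, so I realigned it and pushed it home again.

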